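Charge and clamp the ginger infuser

TASK

Get the steel infuser ready: first shut the drain cock (handle crosswise to its pipe, against its stop), then put every piece of ginger from the board into the pot. Set the tapered stopper in the pot's mouth so its flange sits flat on the rim, swing the clamp arm over it as far as it goes, and turn the wing knob clockwise until the foot just touches the stopper, then half a turn more. Do not disturb the bottles and the jar.

Things in the scene. Friction and masses are not known exactly. Their poses are not given: they have to be found in the camera images.
- rig: the infuser, one fixed unit: steel pot, drain pipe with cock, clamp post, on a 150 x 330 x 6 mm dark base plate. Origin on the table under the pot's axis; z up. In its frame the drain pipe runs out from the pot along -y, the clamp post (20 mm thick, up to 238 mm) stands at y = +140 mm. The pot is 112 mm outside, 104 mm inside, its rim 146 mm above the table
- pot_rim (a point): centre of the pot's open mouth at rim height (146 mm above the table); mouth 104 mm inside, wall 4 mm
- pot_in (a point): centre of the pot's inner floor, 135 mm below the rim; z up
- valve (a joint): drain cock handle, rad: 0 = open (handle points outward along the pipe, rig -y), 1.571 = shut, at its hard stop (handle crosswise, pointing along rig -x). Turns clockwise seen from above; friction 0.12 N m, stays where left
- valve_axis (a point): on the cock's vertical turning axis, at mid-height of the handle, 90 mm above the table, 125 mm from the pot's axis
- valve_lever (a point): on the handle, a black flat bar 14 mm wide, 12 mm thick, ending 78 mm from its axis; this point is 55 mm out from the axis at mid-thickness; its -y axis points out along the handle
- boom (a joint): clamp arm swing, rad: 0 = over the pot's mouth, at its hard stop, the screw exactly above the mouth's centre; grows as the arm swings away clockwise seen from above (toward rig -x, starts at 1.4 to 1.95). Friction 0.25 N m, stays where left
- boom_axis (a point): on the arm's vertical turning axis (the post), at mid-height of the arm, 226 to 228.5 mm above the table (the arm's height differs from start to start)
- boom_grip (a point): mid-arm point, 65 mm from the arm's axis, at mid-height of the grey bar (22 mm wide, 16 mm high); its -y axis points out along the arm to the screw, which is 140 mm from the axis
- knob (a joint): wing knob of the clamp screw, rad: grows as it is turned clockwise seen from above, which drives the screw down 12 mm per turn; starts at 0 to 0.4; stays where left (friction 0.06 N m); reaches its end at 10.5
- knob_grip (a point): on the screw's axis, 12 mm below the top of the black wing; the wing is 48 mm long (its x axis), 14 mm thick (its y axis), 30 mm high; it stands 22 mm clear above the arm at knob 0 and sinks with the screw
- foot (a joint): how far the sprung rubber foot under the screw is pushed up into the screw, m: 0 = hanging free, not touching. Once the foot touches, it grows about 0.0105 per turn of the knob (the rubber gives a little too), so half a turn past touching reads about 0.0053. Stiffness 0.9 N per mm
- foot_face (a point): centre of the foot's flat underside (26 mm wide). With the arm over the seated stopper it starts 3.2 to 6.5 mm above the stopper's top
- plug: black rubber tapered stopper with steel grip, 220 g: taper 24 mm long, 80 mm wide at the bottom, 96 mm under the flange; flange 116 mm wide, 8 mm thick; on it a plain round grip 38 mm wide, 40 mm high. Origin: centre of the flange's underside, z up, 48 mm below the grip's top; 24 mm above the table as it stands upright at the start, level with pot_rim when seated
- ginger0: fresh ginger root piece, tan, about 68 x 58 x 24 mm: a straight 24 mm thick round middle with one short 18 mm thick nub at each end, one bent to +y, the other to -y. Origin at the centre of the middle part, on its axis; x = its long axis; lying flat, the origin is 12 mm above what it lies on and z points up. Pinch the middle across y. 50 g. Some pieces are absent in some starts
- ginger1: fresh ginger root piece, tan, about 68 x 58 x 24 mm: a straight 24 mm thick round middle with one short 18 mm thick nub at each end, one bent to +y, the other to -y. Origin at the centre of the middle part, on its axis; x = its long axis; lying flat, the origin is 12 mm above what it lies on and z points up. Pinch the middle across y. 50 g. Some pieces are absent in some starts
- ginger2: fresh ginger root piece, tan, about 68 x 58 x 24 mm: a straight 24 mm thick round middle with one short 18 mm thick nub at each end, one bent to +y, the other to -y. Origin at the centre of the middle part, on its axis; x = its long axis; lying flat, the origin is 12 mm above what it lies on and z points up. Pinch the middle across y. 50 g. Some pieces are absent in some starts
- ginger3: fresh ginger root piece, tan, about 68 x 58 x 24 mm: a straight 24 mm thick round middle with one short 18 mm thick nub at each end, one bent to +y, the other to -y. Origin at the centre of the middle part, on its axis; x = its long axis; lying flat, the origin is 12 mm above what it lies on and z points up. Pinch the middle across y. 50 g. Some pieces are absent in some starts
- board: fixed wooden cutting board 260 x 250 x 20 mm on which the ginger lies; origin under its centre
- bottle_a: amber bottle, 68 mm wide, 190 mm high, upright; origin at the centre of its foot; leave alone
- bottle_b: the other amber bottle, same size; leave alone
- jar: glass jar, 72 mm wide, 90 mm high, upright; origin at the centre of its foot; leave alone

How it is judged (in metres and radians):
On the way, in this order (a step that is already met when the one before it is completed fails the run):
1. the drain cock is shut (value of joint valve above 1.45 rad), for 0.2 s.
2. every piece of ginger is in the pot (horizontal distance between each of ginger0, ginger1, ginger2, ginger3 and pot_in below 0.05 m and z of each of ginger0, ginger1, ginger2, ginger3 in the frame of pot_in below 0.11 m), for 0.2 s.
3. the stopper sits flat in the pot's mouth (horizontal distance between plug and pot_rim below 0.008 m and z of plug in the frame of pot_rim between -0.004 and 0.003 m and angle between plug's own z axis and vertical below 0.06 rad), for 0.2 s.
4. the arm is over the stopper and the foot is screwed down half a turn past touching (all of step 3 and value of joint boom below 0.08 rad and value of joint foot between 0.0035 and 0.0072 m), for 0.2 s.
At the end, for the whole second after the job is handed in: Cock within 0.12 rad of its shut stop; all ginger inside the pot; stopper within 8 mm of the mouth's centre, flange on the rim within 3 mm, tilt under 0.06 rad; arm within 0.08 rad of its stop over the pot; foot pushed up 3.5 to 7.2 mm (one third to two thirds of a turn past touching) (all of step 2 and all of step 4 and value of joint valve above 1.45 rad).
It fails at once if bottle_a shifted more than 30 mm or tipped over (distance of bottle_a from where it was at the start of the episode above 0.03 m or angle between bottle_a's own z axis and vertical above 0.4 rad).
It fails at once if bottle_b shifted more than 30 mm or tipped over (distance of bottle_b from where it was at the start of the episode above 0.03 m or angle between bottle_b's own z axis and vertical above 0.4 rad).
It fails at once if jar shifted more than 30 mm or tipped over (distance of jar from where it was at the start of the episode above 0.03 m or angle between jar's own z axis and vertical above 0.4 rad).
Of ginger0, ginger1, ginger2, ginger3 only 2 to 4 are there at a start; the rules pass over those that are not, and their reading is None.
At some moment in a run one of ginger0, ginger1, ginger2, ginger3, plug may be knocked a few centimetres aside while the robot is not near it.
Once in a run the grip may slacken for a moment while it holds something.
It also fails if it takes over 210 s, if anything falls off the work surface, if the arm or the gripper's body presses on something with over 40 N, if the wrist force passes 120 N, or if a joint passes its speed limit or range.

ROBOT

A 6-joint arm with a two-finger parallel gripper is mounted at the origin on the work surface. World frame = base frame: x ahead of the robot, y to its left, z up, the work surface at z = 0. Lengths are in mm, angles in rad, forces in N, time in s.
With the tool pointing down it reaches from about 375 to 925 mm from the base axis. Payload 5.7 kg.
Tool frame: the origin (TCP) lies midway between the tips of the shut fingers; the grasp point (between the pads) lies 19 mm behind it (robot.pinch_z is the distance from the TCP to the grasp point, in mm); z points along the fingers, y is the direction in which the jaws open and shut (so a half turn about z gives the same grasp; the last joint's range is limited). The gripper opens to 85 mm and grips with 20 to 120 N. Pads are 22 mm wide; open, the fingers measure 114 mm over their backs; the gripper's body (76 mm by 85 mm) begins 54 mm behind the grasp point. The pads swing forward as they close: fully open they stand 13 mm farther back than shut.
Start: joints at [1.198, 0.359, 1.51, -0, 1.272, -0.115], TCP at [152.965, 580.14, 208.567] pointing down, gripper open.
Joint ranges: [-2.97, 2.97], [-1.01, 2.36], [0.21, 2.38], [-0.96, 4.11], [0.2, 2.71], [-2.98, 2.98]. Speed limits (rad/s): [2.39, 2.39, 3.14, 3.14, 3.14, 3.14].

INTERFACE

Orientations are given as a unit quaternion [x, y, z, w].
In Python, from cell import robot gives the robot as it stands. The module is installed in compiled form; this text tells all that it offers.
- The arm moves only by the shell command python3 -m creep 'ROWS' [FORCE]. ROWS is JSON, one flat list of numbers, 5 for each row, row after row: the gripper's target within -1 to 1 (fully open at 1, half-way at 0, shut at -1), then the shift along the world's x, y, z normalised to -1 to 1, where 1 is 25 mm, then the turn about the world's z normalised to -1 to 1, where 1 is 5 degrees. A call has 1 to 8 rows; each row shifts and turns the commanded pose from where the row before left it; what a row does not reach is not made up. A row lasts 1/10 s, in which the tool goes at most 50 mm and 8.59 degrees, less where a joint would pass 70% of its speed; a pose out of reach is approached as far as the arm can. A call with a number of a shift or a turn outside -1 to 1 is refused whole. A call with a gripper value outside its range is refused whole. The fingers move at their own pace and stop on an object; FORCE is the grip in N (left out, the last holds). Time passes only in rows, so rows that do not move let the fingers close. It gives the time, the measured TCP pose, the force and the opening at its end, in the units of the state.
- robot.sense(): the state, without advancing time (a new reading comes with each control period).
- robot.read_camera(name): name is "scene" or "top"; returns a dict with "image" (384x512x3 uint8, red, green, blue), "intrinsics" (3x3 intrinsics, pixels), "rvec" (rotation vector, rad) and "tvec" (3), from world to camera coordinates, as OpenCV has them. Camera axes: x right, y down, z forward; pixel columns grow to the right and rows downward; lengths in mm; the calibration is good to about 2 mm. A picture is of the moment at which its call begins. There is no depth.
- robot.job_done(): hands the job in, once; it reports no verdict.
Trained networks look in a picture, given as the dict that the camera call returned (one of the last four; its "shot" number tells which), for a name from the list of things; names that differ only in an ending like _2 or _b are one class to them, and where a whole thing is asked for, a point or a joint stands for the part that bears it (a point fixed in the world has none). Each returns a list of dicts, best first, with "p" (0 to 1); they miss things now and then, are a little off and sometimes report something else, mostly with a low value. They report only what shows in the picture. A call takes as long as a camera call.
- robot.cut_out(picture, name): "mask" (384x512 bool, what is visible of it) and "pixel" ([row, column] in pixels, amid what is visible of it).
The state is a dict: "clock": time; "joint_pos": joint angles; "dq": joint speeds; "joint_efforts": joint torques, N m; "ee_pos": TCP position; "eef_rot": TCP orientation; "contact_force": force on the tool from outside, world axes, zero at the start; "ft_torque": the same for the moment, N m; "opening": opening from 0.0 (shut) to 1.0 (fully open).
Only numpy, scipy, OpenCV 4.12 (cv2) and the standard library are available. Lean on these libraries where they do the work, as an engineer would, in place of code of your own. Each camera call takes 0.05 s, during which the arm holds its last target. There are 200 camera calls.

## Working session

There is one attempt and no reset: what is moved stays moved. The work goes in short steps, Python scripts to look and compute and a shell command to move; the robot and the scene stay as the last step left them, time stands still between calls to the robot, and variables do not carry over. Pictures are saved under pics/ and viewed, about 12 in all and at most 16, crops included, and the job is handed in when it is done.

```bash
mkdir -p pics
cat > h.py <<'E'
from cell import robot
import numpy as np, cv2
def cam(n):
    d=robot.read_camera(n); d['K']=np.array(d['intrinsics'],float); d['R']=cv2.Rodrigues(np.array(d['rvec'],float))[0]; d['t']=np.array(d['tvec'],float).ravel(); return d
def save(d,name,crop=None,s=1):
    im=cv2.cvtColor(d['image'],cv2.COLOR_RGB2BGR)
    if crop: r0,r1,c0,c1=crop; im=im[r0:r1,c0:c1]
    cv2.imwrite('pics/'+name,cv2.resize(im,None,fx=s,fy=s,interpolation=cv2.INTER_CUBIC))
def ray(d,rc,z):
    v=d['R'].T@np.linalg.inv(d['K'])@np.array([rc[1],rc[0],1.]); c=-d['R'].T@d['t']
    return c+v*(z-c[2])/v[2]
def proj(d,P):
    p=(d['R']@np.array(P,float).reshape(-1,3).T).T+d['t']; p=p@d['K'].T; return p[:,:2]/p[:,2:]  # col,row
def st():
    s=robot.sense(); print({k:np.round(s[k],3).tolist() for k in ('clock','joint_pos','ee_pos','eef_rot','contact_force','ft_torque','opening')})
E
cat > a.py <<'E'
from h import *
st()
ims=[]
for n in('scene','top'):
    d=cam(n); save(d,n+'0.png',s=1.5); print(n,'campos',(-d['R'].T@d['t']).round(),d['R'].round(2).tolist())
    for o in ('rig','valve_lever','boom_grip','knob_grip','plug','ginger0','board','bottle_a','jar'):
        for r in robot.cut_out(d,o)[:6]:
            if r['p']>.2: print(o,round(r['p'],2),np.round(r['pixel']),r['mask'].sum(), ray(d,r['pixel'],dict(ginger0=32,plug=40,valve_lever=96,boom_grip=235,knob_grip=280,board=20).get(o,0)).round())
E
python3 a.py
```

```text
{'clock': 0.0, 'joint_pos': [1.198, 0.36, 1.511, -0.0, 1.273, -0.115], 'ee_pos': [152.716, 579.485, 207.734], 'eef_rot': [0.129, 0.992, -0.001, -0.0], 'contact_force': [0.462, -0.408, -0.664], 'ft_torque': [-0.014, 0.004, 0.003], 'opening': 1.001}
scene campos [1072. -718. 1146.] [[0.83, 0.56, 0.02], [0.42, -0.61, -0.67], [-0.37, 0.56, -0.74]]
rig 0.74 [200. 261.] 4488 [549. 101.   0.]
boom_grip 0.95 [130. 263.] 552 [490. 192. 235.]
knob_grip 0.63 [199. 258.] 4252 [ 668. -102.  280.]
knob_grip 0.53 [112. 256.] 108 [446. 211. 280.]
knob_grip 0.22 [255. 264.] 651 [ 782. -240.  280.]
plug 0.85 [144. 293.] 284 [511. 384.  40.]
ginger0 0.79 [311. 176.] 269 [ 596. -399.   32.]
ginger0 0.76 [286. 152.] 194 [ 484. -381.   32.]
ginger0 0.55 [262. 180.] 198 [ 498. -274.   32.]
ginger0 0.47 [287. 202.] 255 [ 609. -301.   32.]
board 0.87 [294. 174.] 5975 [ 552. -360.   20.]
board 0.45 [284. 202.] 236 [ 598. -287.   20.]
bottle_a 0.92 [175. 325.] 717 [679. 343.   0.]
bottle_a 0.62 [136. 333.] 491 [600. 561.   0.]
jar 0.79 [254. 268.] 660 [695. -78.   0.]
jar 0.73 [201. 264.] 4287 [561. 103.   0.]
[... 274 characters left out ...]
lve_lever 0.5 [205. 282.] 116 [530. -97.  96.]
boom_grip 0.7 [201. 176.] 591 [519. 212. 235.]
knob_grip 0.52 [226. 174.] 102 [451. 207. 280.]
knob_grip 0.5 [185. 341.] 203 [ 571. -236.  280.]
plug 0.82 [215. 133.] 981 [488. 385.  40.]
plug 0.5 [205. 183.] 537 [526. 224.  40.]
plug 0.3 [225. 171.] 124 [459. 260.  40.]
ginger0 0.77 [184. 342.] 192 [ 609. -301.   32.]
ginger0 0.76 [221. 367.] 225 [ 489. -385.   32.]
ginger0 0.64 [192. 369.] 233 [ 586. -395.   32.]
ginger0 0.56 [218. 335.] 199 [ 496. -279.   32.]
board 0.93 [207. 353.] 4911 [ 537. -344.   20.]
bottle_a 0.8 [147. 168.] 538 [726. 293.   0.]
bottle_a 0.56 [169. 114.] 653 [647. 471.   0.]
jar 0.88 [152. 282.] 415 [ 721. -103.    0.]
```

View pics/scene0.png

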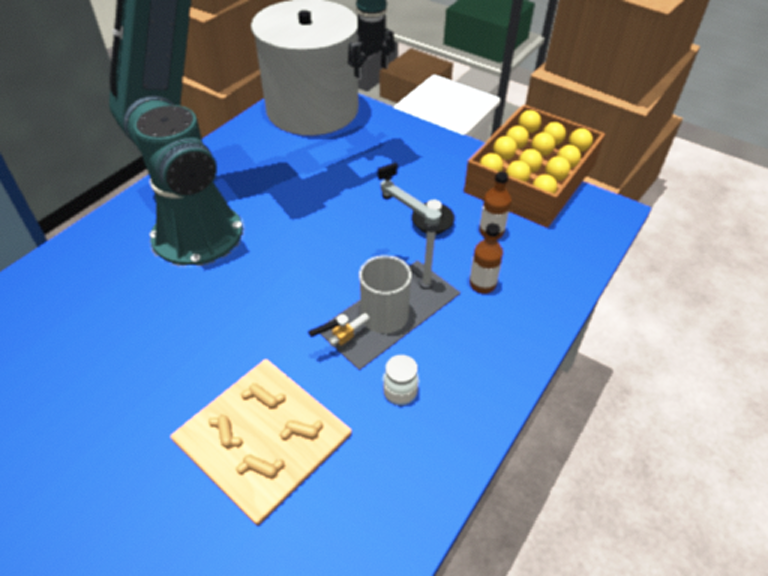

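View pics/top0.png

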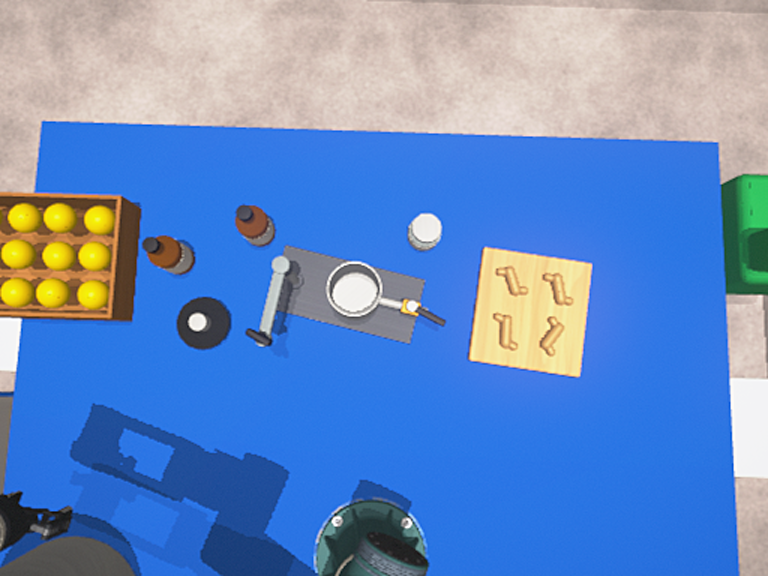

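Four ginger pieces are on the board, and the drain handle is open, pointing to the right in the top view at about px (430,315)/1.5. The arm is swung away, with its knob at (259,338)/1.5, and the stopper is at (203,322)/1.5. The next step is zoomed crops to locate the rig precisely.

Run:
```python
from h import *
d=cam('top'); save(d,'top1.png',(150,240,110,300),4.2)
d=cam('scene'); save(d,'scene1.png',(100,250,190,350),5)
```

```text
(no output)
```

View pics/top1.png

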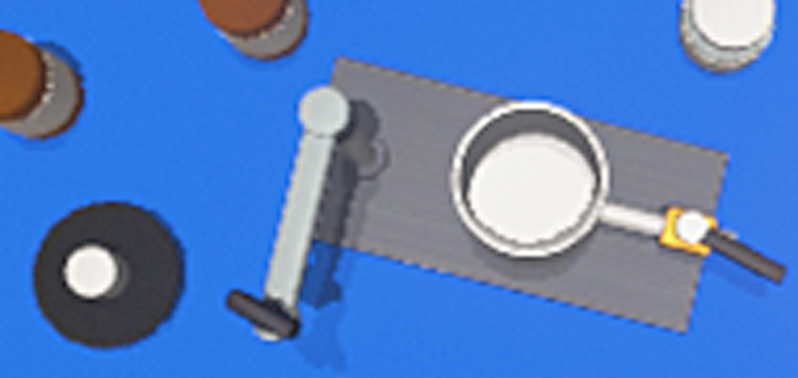

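View pics/scene1.png

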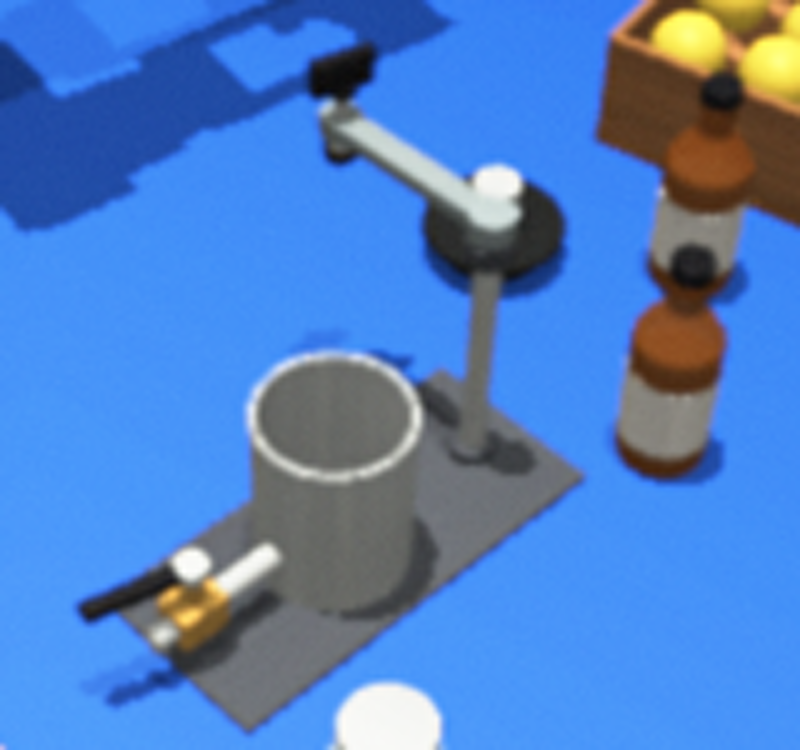

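The crops clearly show the rim ellipse (top crop centre 530,180; scene crop centre 335,416), the arm head, the plate corners, the handle tip and the stopper. Next I fit the poses from these.

```bash
cat > fit.py <<'E'
from h import *
from scipy.optimize import least_squares
T=cam('top');S=cam('scene')
t=lambda x,y:np.array([110+x/4.2-.4,150+y/4.2-.4]); s=lambda x,y:np.array([190+x/5-.4,100+y/5-.4])
R=lambda a:np.array([[np.cos(a),-np.sin(a)],[np.sin(a),np.cos(a)]])
obs=[(T,t(530,180),(0,0,146)),(S,s(335,416.5),(0,0,146)),(T,t(326,112),(0,140,237)),(S,s(495,212),(0,140,237)),
 (T,t(338,57),'a'),(T,t(728,155),'b'),(T,t(687,332),'c'),(S,s(583,474),'a'),(S,s(250,732),'b')]
def f(p):
    C=dict(a=(75,165+p[3],6),b=(75,-165+p[3],6),c=(-75,-165+p[3],6)); r=[]
    for d,uv,P in obs:
        if isinstance(P,str):P=C[P]
        w=np.r_[p[:2]+R(p[2])@np.array(P[:2]),P[2]]; r+=list(proj(d,w)[0]-uv)
    return np.array(r)
o=least_squares(f,[560,80,.0,0],loss='soft_l1'); print(o.x.round(3)); print(f(o.x).reshape(-1,2).round(1).tolist())
x,y,a,_=o.x
loc=lambda w:(R(a).T@(w[:2]-[x,y])).round(1)
print('valve axis w',[x,y]+R(a)@[0,-125],'post w',[x,y]+R(a)@[0,140])
for n,d,uv,z in(('htip',T,t(780,272),94),('htipS',S,s(83,608),90),('cap',T,t(692,226),105),('knobT',T,t(262,313),283),('knobS',S,s(342,68),275),('wing1',T,t(232,297),287),('wing2',T,t(294,328),287),('armend',T,t(275,335),235),('plugfl',T,t(110,275),32),('pluggrip',T,t(91,272),72),('pluggripS',S,s(497,182),72)):
    w=ray(d,uv[::-1],z); print(n,w.round(1),'rig',loc(w))
E
python3 fit.py
```

```text
[ 5.6049e+02  4.9514e+01 -2.1600e-01  1.9730e+01]
[[0.0, -0.5], [-0.6, -0.5], [-0.5, -0.1], [-1.0, -0.0], [-0.4, -0.4], [0.4, -0.7], [-0.0, 0.1], [0.6, -0.1], [-0.8, 0.2]]
valve axis w [533.68752629 -72.57844564] post w [590.50911874 186.25800201]
htip [ 500.8 -138.9   94. ] rig [ -17.9 -196.9]
htipS [ 497.2 -135.6   90. ] rig [ -22.1 -194.4]
cap [532.7 -71.3 105. ] rig [  -1.3 -124. ]
knobT [454.2 212.1 283. ] rig [-138.7  136. ]
knobS [454.4 214.  275. ] rig [-138.9  137.9]
wing1 [463.5 230.6 287. ] rig [-133.5  156.1]
wing2 [445.2 190.9 287. ] rig [-142.9  113.4]
armend [441.4 211.7 235. ] rig [-151.1  132.9]
plugfl [488.2 378.9  32. ] rig [-141.2  306.2]
pluggrip [488.1 382.2  72. ] rig [-142.1  309.4]
pluggripS [489.4 383.2  72. ] rig [-141.   310.6]
```

```bash
python3 -m creep '[-1,0.45,-1,0,0.48, -1,0.45,-1,0,0, -1,0.45,-1,0,0, -1,0.45,-1,0,0, -1,0.45,-1,0,0, -1,0.45,-1,0,0, -1,0.45,-1,0,0, -1,0.45,-1,0,0]' 40
python3 -m creep '[-1,0.45,-1,0,0, -1,0.45,-1,0,0, -1,0.45,-1,0,0, -1,0.45,-1,0,0, -1,0.45,-1,0,0, -1,0.45,-1,0,0, -1,0.55,-1,0,0, -1,0.55,-1,0,0]'
python3 -m creep '[-1,0.55,-1,0,0, -1,0.55,-1,0,0, -1,0.55,-1,0,0, -1,0.6,-1,0,0, -1,0.6,-1,0,0, -1,0.6,-1,0,0, -1,0.6,-1,0,0, -1,0.6,-1,0,0]'
```

```text
clock: 2.0
ee_pos: [243.3, 379.2, 208.7]
eef_rot: [0.108, 0.994, 0.0, 0.0]
contact_force: [1.2, -0.4, -0.2]
opening: 0.001
clock: 2.8
ee_pos: [338.4, 179.2, 208.8]
eef_rot: [0.108, 0.994, 0.0, 0.0]
contact_force: [0.6, 0.1, -0.3]
opening: 0.001
clock: 3.6
ee_pos: [454.8, -21.0, 208.7]
eef_rot: [0.108, 0.994, -0.0, 0.0]
contact_force: [-0.1, 0.3, -0.5]
opening: -0.003
```

```bash
python3 -m creep '[-1,0.6,-0.92,0,0, -1,0.6,-0.92,0,0, -1,0.6,-0.92,0,0, -1,0.6,-0.92,0,0, -1,0.6,-0.92,0,0, -1,0,0,-1,0, -1,0,0,-1,0, -1,0,0,-1,0]'
python3 -m creep '[-1,0,0,-1,0, -1,0,0,-1,0, -1,0,0,-0.1,0, -1,-0.4,0.17,0,0, -1,-0.4,0.17,0,0, -1,-0.4,0.17,0,0]'
python3 -m creep '[-1,-0.35,0.34,0,0, -1,-0.35,0.34,0,0, -1,-0.12,0.35,0,0, -1,-0.12,0.35,0,0, -1,-0.12,0.3,0,0]'
```

```text
clock: 4.4
ee_pos: [529.5, -135.3, 132.9]
eef_rot: [0.108, 0.994, -0.0, 0.0]
contact_force: [0.1, 0.1, -0.7]
opening: 0.001
clock: 5.0
ee_pos: [498.8, -121.8, 82.2]
eef_rot: [0.108, 0.994, -0.0, 0.001]
contact_force: [-1.0, -0.1, 0.3]
opening: -0.003
clock: 5.5
ee_pos: [472.8, -79.3, 81.2]
eef_rot: [0.108, 0.994, -0.0, 0.0]
contact_force: [-0.1, -0.4, 0.9]
opening: 0.0
```

```bash
python3 -m creep '[-1,0.02,0.1,0,0, -1,0.02,0.1,0,0]'
python3 - <<'E'
from h import *
d=cam('scene'); save(d,'scene2.png',(170,280,170,320),5)
E
```

```text
clock: 5.7
ee_pos: [474.1, -74.8, 81.1]
eef_rot: [0.107, 0.994, -0.0, 0.0]
contact_force: [0.4, -0.3, 0.4]
opening: -0.005
```

View pics/scene2.png

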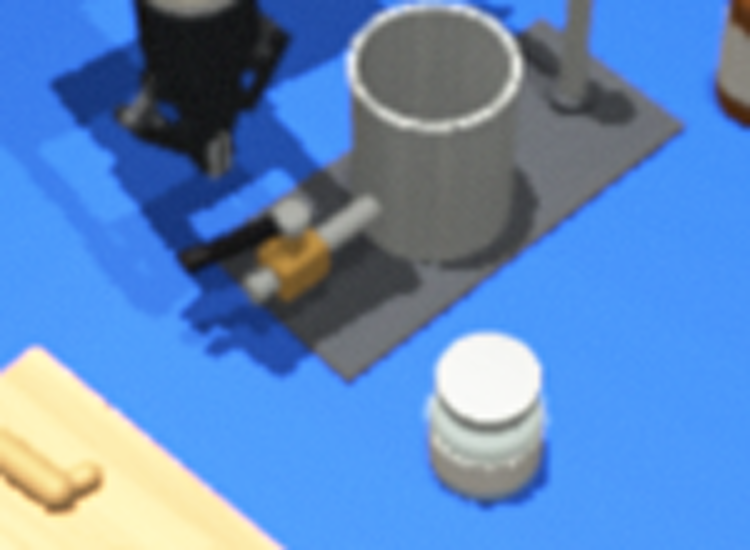

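The handle seems not to have moved: its tip is at crop (190,262), about where it started. I'll overlay the TCP and axis points to see why.

Run:
```python
from h import *
st()
ims=[]
for n,(r0,r1,c0,c1) in (('scene',(170,250,175,275)),('top',(150,230,220,320))):
    d=cam(n); im=cv2.cvtColor(d['image'],cv2.COLOR_RGB2BGR)[r0:r1,c0:c1]; im=cv2.resize(im,None,fx=4,fy=4,interpolation=cv2.INTER_CUBIC)
    e=robot.sense()['ee_pos']
    for P,c in ((e,(0,0,255)),((533.7,-72.6,90),(0,255,0)),((500,-137,90),(255,255,0)),(e+np.array([0,0,90]),(255,0,255))):
        u,v=proj(d,P)[0]; cv2.circle(im,(int((u-c0+.5)*4),int((v-r0+.5)*4)),3,c,-1)
    ims.append(im)
cv2.imwrite('pics/c3.png',np.hstack(ims))
```

```text
{'clock': 5.75, 'joint_pos': [-0.3, 0.355, 1.907, 0.0, 0.879, -1.655], 'ee_pos': [474.264, -74.702, 81.085], 'eef_rot': [0.108, 0.994, -0.0, 0.0], 'contact_force': [-0.055, 0.808, -0.946], 'ft_torque': [0.032, 0.011, 0.029], 'opening': 0.0}
```

View pics/c3.png

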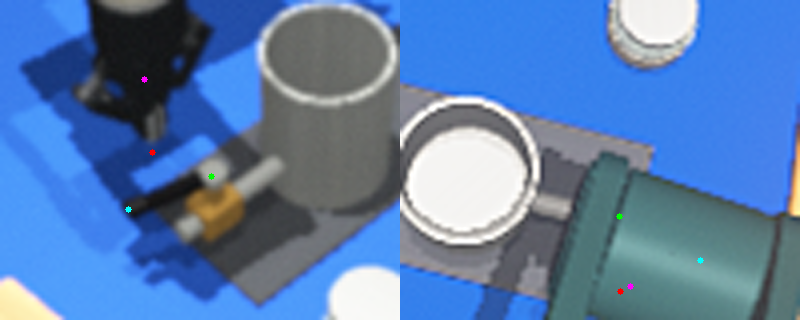

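Run:
```python
from h import *
d=cam('scene'); im=cv2.cvtColor(d['image'],cv2.COLOR_RGB2BGR)[185:230,185:240]; im=(255*(im/255.)**.45).astype(np.uint8)
im=cv2.resize(im,None,fx=12,fy=12,interpolation=cv2.INTER_CUBIC)
e=robot.sense()['ee_pos']
for dz in (0,10,20,40):
    u,v=proj(d,e+np.array([0,0,dz]))[0]; cv2.circle(im,(int((u-185+.5)*12),int((v-185+.5)*12)),3,(0,0,255),-1)
cv2.imwrite('pics/c4.png',im)
```

```text
(no output)
```

View pics/c4.png

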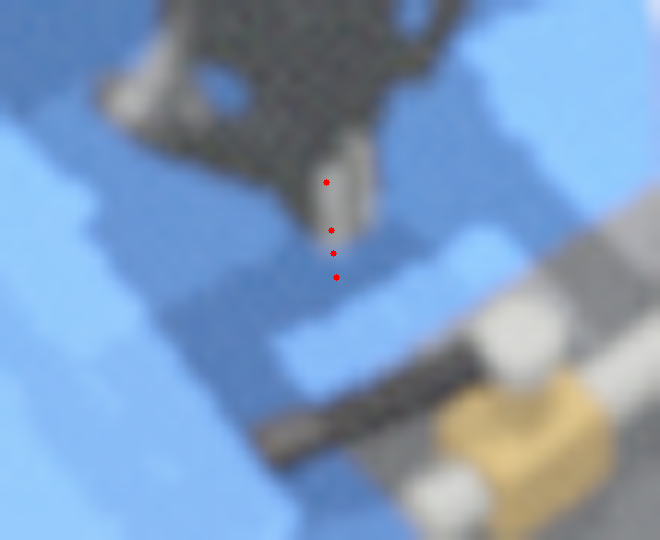

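The tip in the picture sits about 13 mm above the reported TCP, so the fingers passed over the handle. I'll measure the offset by touching down on the handle, whose top is at z = 96.

```bash
python3 -m creep '[-1,0,0,1,0, -1,0,0,0.2,0, -1,0.72,-0.84,0,0, -1,0.72,-0.84,0,0, -1,0,0,-0.6,0, -1,0,0,0,0]'
for i in 1 ; do python3 -m creep '[-1,0,0,-0.1,0, -1,0,0,-0.1,0]'; done
python3 -m creep '[-1,0,0,-0.1,0, -1,0,0,-0.1,0]'
python3 -m creep '[-1,0,0,-0.1,0, -1,0,0,-0.1,0]'
```

```text
clock: 6.5
ee_pos: [509.0, -117.5, 94.5]
eef_rot: [0.108, 0.994, 0.0, -0.001]
contact_force: [0.2, 1.3, -0.2]
opening: -0.002
clock: 6.7
ee_pos: [509.3, -116.8, 91.0]
eef_rot: [0.108, 0.994, 0.0, -0.0]
contact_force: [-0.1, 0.5, -0.2]
opening: -0.001
clock: 6.9
ee_pos: [509.7, -116.9, 86.1]
eef_rot: [0.108, 0.994, -0.0, 0.0]
contact_force: [-0.2, 0.5, -0.5]
opening: -0.001
clock: 7.1
ee_pos: [509.8, -117.0, 81.0]
eef_rot: [0.108, 0.994, -0.0, 0.0]
contact_force: [0.1, -0.4, -0.2]
opening: 0.0
```

```bash
python3 -m creep '[-1,0,0,-0.08,0, -1,0,0,0,0]';python3 -m creep '[-1,0,0,-0.08,0, -1,0,0,0,0]';python3 -m creep '[-1,0,0,-0.08,0, -1,0,0,0,0]'
```

```text
clock: 7.3
ee_pos: [509.5, -117.0, 78.7]
eef_rot: [0.108, 0.994, 0.0, -0.0]
contact_force: [0.3, 0.4, -0.5]
opening: -0.0
clock: 7.5
ee_pos: [509.6, -117.1, 76.9]
eef_rot: [0.108, 0.994, -0.0, -0.0]
contact_force: [0.4, -0.0, 0.2]
opening: 0.001
clock: 7.7
ee_pos: [509.6, -117.1, 74.9]
eef_rot: [0.108, 0.994, -0.0, -0.0]
contact_force: [0.1, 0.6, -0.6]
opening: -0.0
```

Run:
```python
from h import *
d=cam('scene'); im=cv2.cvtColor(d['image'],cv2.COLOR_RGB2BGR)[165:245,185:255]; im=(255*(im/255.)**.5).astype(np.uint8)
im=cv2.resize(im,None,fx=8,fy=8,interpolation=cv2.INTER_CUBIC)
e=robot.sense()['ee_pos']
for P,c in [(e+np.array([0,0,z]),(0,0,255)) for z in(0,10,20,40,100)]+[((509.6,-117,96),(0,255,0)),((500,-137,90),(0,255,0))]:
    u,v=proj(d,P)[0]; cv2.circle(im,(int((u-185+.5)*8),int((v-165+.5)*8)),3,c,-1)
cv2.imwrite('pics/c5.png',im)
```

```text
(no output)
```

View pics/c5.png

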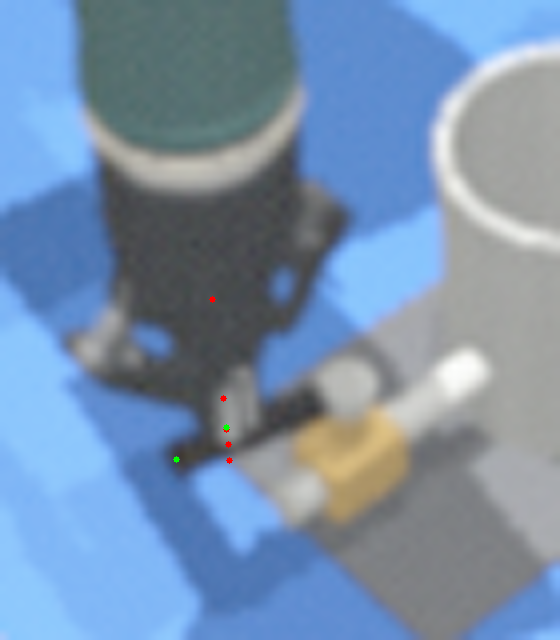

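```bash
for i in 1; do python3 -m creep '[-1,0,0,-0.12,0, -1,0,0,0,0]';python3 -m creep '[-1,0,0,-0.12,0, -1,0,0,0,0]';python3 -m creep '[-1,0,0,-0.12,0, -1,0,0,0,0]';python3 -m creep '[-1,0,0,-0.12,0, -1,0,0,0,0]'; done
```

```text
clock: 7.95
ee_pos: [510.7, -117.6, 73.2]
eef_rot: [0.108, 0.994, -0.0, 0.001]
contact_force: [-1.5, -0.0, 8.9]
opening: 0.001
clock: 8.15
ee_pos: [513.1, -118.6, 72.7]
eef_rot: [0.108, 0.994, -0.001, 0.003]
contact_force: [-3.0, -0.2, 28.5]
opening: -0.004
clock: 8.35
ee_pos: [515.9, -119.7, 72.2]
eef_rot: [0.107, 0.994, -0.002, 0.006]
contact_force: [-4.8, 0.8, 46.8]
opening: -0.001
clock: 8.55
ee_pos: [518.9, -120.9, 71.8]
eef_rot: [0.107, 0.994, -0.003, 0.009]
contact_force: [-4.7, 1.0, 64.2]
opening: 0.002
```

Contact came at ee z ≈ 73.4, so the shut fingertips really are about 22 mm above the reported TCP. I'll lift, go in lower and push again.

```bash
python3 -m creep '[-1,0,0,1,0, -1,0,0,0.2,0, -1,0.7,-0.76,0,0, -1,0,0,0,0, -1,0,0,-0.7,0, -1,0,0,-0.7,0, -1,0,0,0,0]'
python3 - <<'E'
from h import *
st()
d=cam('scene'); im=cv2.cvtColor(d['image'],cv2.COLOR_RGB2BGR)[165:245,185:255]; im=(255*(im/255.)**.5).astype(np.uint8)
im=cv2.resize(im,None,fx=8,fy=8,interpolation=cv2.INTER_CUBIC)
e=robot.sense()['ee_pos']
for P,c in [(e+np.array([0,0,z]),(0,0,255)) for z in(0,20,40)]:
    u,v=proj(d,P)[0]; cv2.circle(im,(int((u-185+.5)*8),int((v-165+.5)*8)),3,c,-1)
cv2.imwrite('pics/c6.png',im)
E
```

```text
clock: 9.25
ee_pos: [529.2, -136.8, 58.6]
eef_rot: [0.108, 0.994, -0.0, 0.002]
contact_force: [-1.2, 0.1, -0.4]
opening: 0.002
{'clock': 9.25, 'joint_pos': [-0.379, 0.463, 1.785, 0.0, 0.89, -1.734], 'ee_pos': [529.179, -136.75, 58.587], 'eef_rot': [0.108, 0.994, -0.0, 0.002], 'contact_force': [-1.203, 0.129, -0.385], 'ft_torque': [-0.018, 0.068, 0.047], 'opening': 0.002}
```

View pics/c6.png

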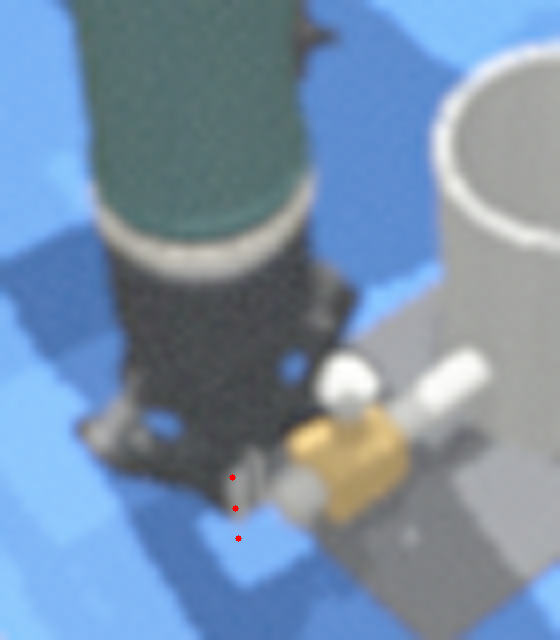

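```bash
python3 -m creep '[-1,-0.4,0.17,0,0, -1,-0.4,0.17,0,0, -1,-0.4,0.17,0,0]'
python3 -m creep '[-1,-0.35,0.34,0,0, -1,-0.35,0.34,0,0, -1,-0.12,0.35,0,0, -1,-0.12,0.3,0,0]'
python3 -m creep '[-1,0,0.2,0,0, -1,0.0,0.1,0,0]'
```

```text
clock: 9.6
ee_pos: [497.0, -123.0, 57.9]
eef_rot: [0.108, 0.994, -0.0, 0.001]
contact_force: [4.0, -0.8, -0.4]
opening: 0.001
clock: 10.0
ee_pos: [472.6, -89.1, 58.0]
eef_rot: [0.108, 0.994, -0.0, -0.001]
contact_force: [0.8, -1.3, 0.0]
opening: 0.005
clock: 10.2
ee_pos: [472.5, -81.6, 57.8]
eef_rot: [0.107, 0.994, 0.0, -0.001]
contact_force: [-1.7, -3.0, 1.6]
opening: 0.005
```

```bash
python3 -m creep '[-1,0.02,0.1,0,0, -1,0.02,0.1,0,0]'; python3 -m creep '[-1,0.02,0.1,0,0, -1,0.0,0,0,0]';python3 -m creep '[-1,0.02,0.1,0,0, -1,0.0,0,0,0]'
```

```text
clock: 10.4
ee_pos: [473.1, -78.5, 57.7]
eef_rot: [0.107, 0.994, -0.001, -0.002]
contact_force: [-6.6, -16.1, 1.6]
opening: -0.003
clock: 10.6
ee_pos: [473.1, -78.5, 57.7]
eef_rot: [0.106, 0.994, -0.003, -0.002]
contact_force: [-8.7, -19.9, 1.1]
opening: 0.001
clock: 10.8
ee_pos: [473.2, -78.3, 57.8]
eef_rot: [0.105, 0.994, -0.005, -0.002]
contact_force: [-12.0, -32.6, 2.6]
opening: -0.004
```

Hard stop reached: −32 N with no further motion, and the position agrees with a shut handle. I'll back off, then look at the ginger.

```bash
python3 -m creep '[-1,-0.3,-1,0,0, -1,0,0,1,0, -1,0,0,1,0, -1,0,0,1,0, -1,0,0,1,0, -1,0,0,1,0]'
python3 - <<'E'
from h import *
d=cam('top'); save(d,'top2.png',(150,260,270,410),5.5)
for r in robot.cut_out(d,'ginger0')[:6]:
    m=r['mask'].astype(np.uint8); ys,xs=np.nonzero(m); 
    pc=np.array([ray(d,(y,x),32)[:2] for y,x in zip(ys,xs)]); c=pc.mean(0); w,v=np.linalg.eigh(np.cov((pc-c).T))
    print(round(r['p'],2),np.round(r['pixel']),c.round(),'ax',np.degrees(np.arctan2(v[1,1],v[0,1])).round(), np.sqrt(w).round(1))
for r in robot.cut_out(d,'valve_lever')[:1]: print(r['p'],r['pixel'],ray(d,r['pixel'],96))
E
```

```text
clock: 11.4
ee_pos: [467.9, -97.1, 183.8]
eef_rot: [0.108, 0.994, 0.0, -0.0]
contact_force: [0.3, -0.2, 0.3]
opening: -0.001
0.75 [184. 343.] [ 602. -297.] ax -141.0 [ 8.  21.6]
0.71 [190. 369.] [ 586. -401.] ax -153.0 [ 7.7 22.6]
```

View pics/top2.png

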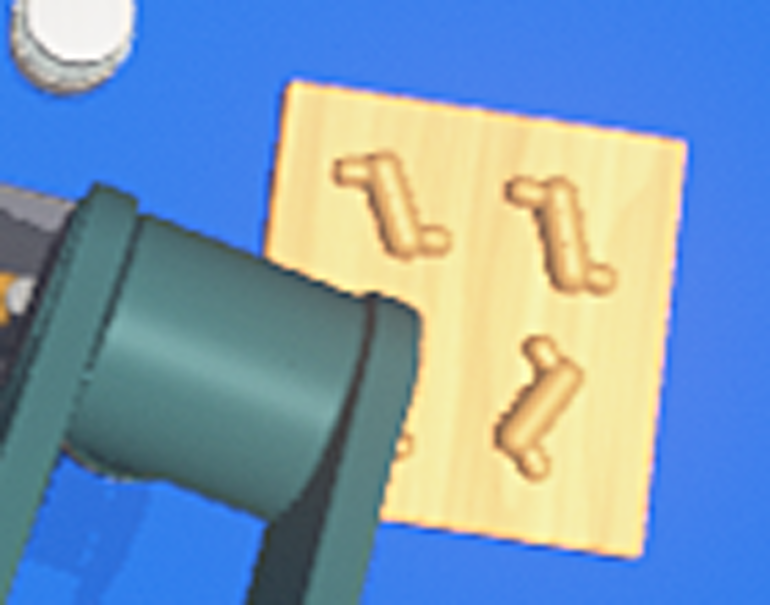

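Three of the pieces are clear. Their middles run (380,165)–(405,245), (563,190)–(573,280) and (567,372)–(513,440). The fourth is hidden by the arm and gets measured from the first top picture.

```bash
python3 - <<'E'
from h import *
d=cam('top')
f=lambda x,y:(150+y/5.5-.4,270+x/5.5-.4)
g=lambda x,y:(y/1.5-.2,x/1.5-.2)
for n,p,q in (('A',f(380,165),f(405,245)),('B',f(563,190),f(573,280)),('C',f(567,372),f(513,440)),('D',g(497,318),g(505,345))):
    P,Q=ray(d,p,40),ray(d,q,40); a=np.degrees(np.arctan2(*(P-Q)[1::-1])); c=(P+Q)/2
    print(n,c.round(1),'len',np.linalg.norm(P-Q).round(),'axis',a.round(1),'jaw',((a+90)%180).round(1))
E
python3 - <<'E'
import cv2
i=cv2.imread('pics/top0.png')[230:390,460:610]; cv2.imwrite('pics/top0c.png',cv2.resize(i,None,fx=3.6,fy=3.6,interpolation=cv2.INTER_CUBIC))
E
```

```text
A [ 599.9 -297.1   40. ] len 51.0 axis 17.2 jaw 107.2
B [ 584.6 -403.6   40. ] len 55.0 axis 5.6 jaw 95.6
C [ 480.9 -385.4   40. ] len 53.0 axis -38.5 jaw 51.5
D [ 486.6 -273.1   40. ] len 61.0 axis 16.7 jaw 106.7
```

View pics/top0c.png

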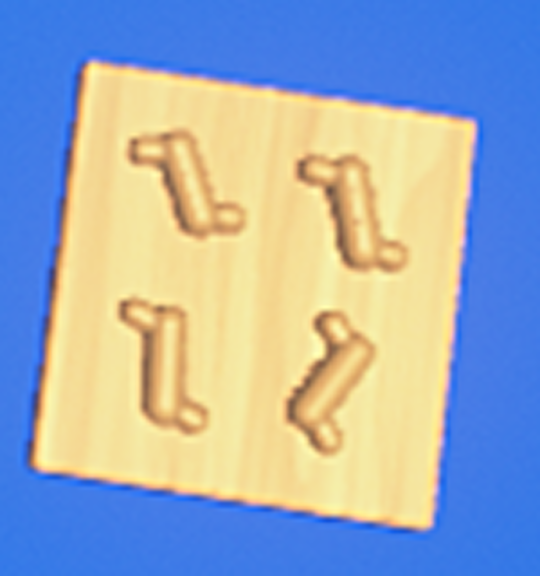

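```bash
python3 -m creep '[0,0.115,-0.91,0,0.59, 0,0.115,-0.91,0,0.59, 0,0.115,-0.91,0,0, 0,0.115,-0.91,0,0, 0,0.115,-0.91,0,0, 0,0.115,-0.91,0,0, 0,0.115,-0.91,0,0, 0,0.115,-0.91,0,0]'; python3 -m creep '[0,0,0,-1,0, 0,0,0,-1,0, 0,0,0,-1,0, 0,0,0,-1,0, 0,0,0,-0.4,0, 0,0,0,0,0]'
```

```text
clock: 12.4
ee_pos: [490.3, -279.6, 181.0]
eef_rot: [0.057, 0.998, 0.001, -0.001]
contact_force: [0.2, 0.0, 0.2]
opening: 0.499
clock: 13.0
ee_pos: [489.4, -278.1, 70.6]
eef_rot: [0.056, 0.998, 0.002, -0.002]
contact_force: [-0.9, 0.9, -0.3]
opening: 0.498
```

Run:
```python
from h import *
st()
for n in('top','scene'):
    d=cam(n)
    print(n,[(round(r['p'],2),np.round(r['pixel']).tolist(),r['mask'].sum(),ray(d,r['pixel'],32).round().tolist()) for r in robot.cut_out(d,'ginger0')])
```

```text
{'clock': 13.0, 'joint_pos': [-0.64, 0.469, 1.731, 0.0, 0.948, -2.097], 'ee_pos': [489.367, -278.128, 70.581], 'eef_rot': [0.056, 0.998, 0.002, -0.002], 'contact_force': [-0.896, 0.919, -0.268], 'ft_torque': [0.015, -0.034, -0.029], 'opening': 0.498}
top [(0.58, [212.0, 334.0], np.int64(57), [514.0, -277.0, 32.0]), (0.56, [186.0, 343.0], np.int64(161), [603.0, -306.0, 32.0]), (0.44, [235.0, 365.0], np.int64(33), [444.0, -379.0, 32.0])]
scene [(0.78, [284.0, 204.0], np.int64(252), [607.0, -288.0, 32.0]), (0.71, [261.0, 178.0], np.int64(248), [492.0, -272.0, 32.0]), (0.61, [310.0, 174.0], np.int64(287), [588.0, -400.0, 32.0]), (0.6, [287.0, 151.0], np.int64(230), [486.0, -385.0, 32.0])]
```

```bash
python3 -m creep '[0,0,0,-1,0, 0,0,0,-0.6,0, 0,0,0,-0.2,0, 0,0,0,0,0]'; python3 -m creep '[0,0,0,-0.2,0, 0,0,0,0,0]'; python3 -m creep '[0,0,0,-0.2,0, 0,0,0,0,0]'
```

```text
clock: 13.6
ee_pos: [491.3, -279.7, 28.3]
eef_rot: [0.056, 0.998, -0.0, 0.0]
contact_force: [-0.7, -0.8, 0.6]
opening: 0.499
clock: 13.8
ee_pos: [491.6, -279.9, 23.5]
eef_rot: [0.056, 0.998, -0.0, 0.0]
contact_force: [-1.1, -0.7, -0.1]
opening: 0.496
clock: 14.0
ee_pos: [491.1, -279.5, 17.9]
eef_rot: [0.056, 0.998, 0.0, -0.0]
contact_force: [-0.9, -0.6, -0.1]
opening: 0.498
```

```bash
python3 -m creep '[0,0,0,-0.2,0, 0,0,0,0,0]'; python3 -m creep '[0,0,0,-0.16,0, 0,0,0,0,0]';python3 -m creep '[0,0,0,-0.12,0, 0,0,0,0,0]'
```

```text
clock: 14.2
ee_pos: [490.9, -279.4, 12.5]
eef_rot: [0.056, 0.998, 0.0, -0.0]
contact_force: [0.6, 0.2, -0.5]
opening: 0.502
clock: 14.4
ee_pos: [490.9, -279.4, 8.5]
eef_rot: [0.056, 0.998, 0.0, -0.0]
contact_force: [0.1, 0.6, -0.1]
opening: 0.504
clock: 14.6
ee_pos: [491.0, -279.5, 5.7]
eef_rot: [0.056, 0.998, 0.0, -0.0]
contact_force: [-0.4, 0.7, 0.0]
opening: 0.504
```

```bash
python3 -m creep '[0,0,0,-0.16,0, 0,0,0,0,0]'; python3 -m creep '[-1,0,0,0,0, -1,0,0,0,0, -1,0,0,0,0, -1,0,0,0,0, -1,0,0,0,0]' 45
```

```text
clock: 14.8
ee_pos: [491.0, -279.4, 1.6]
eef_rot: [0.056, 0.998, 0.0, -0.0]
contact_force: [-0.2, -0.2, -0.6]
opening: 0.5
clock: 15.3
ee_pos: [491.3, -279.7, 2.2]
eef_rot: [0.056, 0.998, -0.0, 0.0]
contact_force: [-0.5, 0.1, 3.4]
opening: 0.258
```

```bash
python3 -m creep '[-1,0,0,0.6,0, -1,0,0,1,0, -1,0,0,1,0, -1,0,0,1,0, -1,0,0,1,0, -1,0,0,1,0, -1,0,0,1,0]'; python3 -m creep '[-1,0.2,0.94,0,0, -1,0.2,0.94,0,0, -1,0.2,0.94,0,0, -1,0.2,0.94,0,0, -1,0.2,0.94,0,0, -1,0.2,0.94,0,0, -1,0.2,0.94,0,0, -1,0.2,0.94,0,0]'; python3 -m creep '[-1,0.2,0.94,0,0, -1,0.2,0.94,0,0, -1,0.2,0.94,0,0, -1,0.2,0.94,0,0, -1,0.2,0.94,0,0, -1,0.2,0.94,0,0, -1,0,0,0,0]'
```

```text
clock: 16.0
ee_pos: [491.0, -279.3, 167.8]
eef_rot: [0.056, 0.998, 0.0, -0.0]
contact_force: [0.8, 0.1, -1.1]
opening: 0.261
clock: 16.8
ee_pos: [531.1, -90.5, 166.8]
eef_rot: [0.056, 0.998, 0.0, -0.0]
contact_force: [-0.7, 0.6, -0.6]
opening: 0.261
clock: 17.5
ee_pos: [561.5, 52.0, 166.8]
eef_rot: [0.055, 0.998, 0.001, 0.0]
contact_force: [0.1, -0.3, -0.2]
opening: 0.26
```

```bash
python3 -m creep '[-1,0,0,-1,0, -1,0,0,-1,0, -1,0,0,-1,0, -1,0,0,-0.2,0, 0,0,0,0,0, 0,0,0,0,0, 0,0,0,0,0]'; python3 -m creep '[0,0,0,1,0, 0,0,0,1,0, 0,0,0,1,0, 0,0,0,0.6,0]'
python3 - <<'E'
from h import *
st()
for n in('top','scene'):
    d=cam(n)
    print(n,[(round(r['p'],2),np.round(r['pixel']).tolist(),r['mask'].sum(),ray(d,r['pixel'],32).round().tolist()) for r in robot.cut_out(d,'ginger0')])
E
```

```text
clock: 18.2
ee_pos: [562.4, 49.2, 88.5]
eef_rot: [0.057, 0.998, -0.0, 0.001]
contact_force: [-0.4, -0.0, -0.1]
opening: 0.503
clock: 18.6
ee_pos: [562.9, 49.3, 180.4]
eef_rot: [0.056, 0.998, -0.0, 0.002]
contact_force: [0.9, 0.2, 0.7]
opening: 0.503
{'clock': 18.6, 'joint_pos': [-0.035, 0.334, 1.626, -0.0, 1.178, -1.493], 'ee_pos': [562.853, 49.312, 180.424], 'eef_rot': [0.056, 0.998, -0.0, 0.002], 'contact_force': [0.942, 0.163, 0.715], 'ft_torque': [-0.035, 0.045, -0.018], 'opening': 0.503}
top [(0.7, [190.0, 370.0], np.int64(173), [591.0, -397.0, 32.0]), (0.66, [203.0, 237.0], np.int64(68), [536.0, 46.0, 32.0]), (0.64, [224.0, 365.0], np.int64(197), [478.0, -380.0, 32.0]), (0.56, [184.0, 344.0], np.int64(215), [609.0, -308.0, 32.0])]
scene [(0.73, [287.0, 148.0], np.int64(239), [479.0, -388.0, 32.0]), (0.6, [286.0, 203.0], np.int64(233), [611.0, -296.0, 32.0]), (0.32, [144.0, 295.0], np.int64(265), [512.0, 398.0, 32.0])]
```

```bash
python3 -m creep '[0,0.11,-1,0,0.95, 0,0.11,-1,0,0.95, 0,0.11,-1,0,0.95, 0,0.11,-1,0,0.95, 0,0.11,-1,0,0.92, 0,0.11,-1,0,0, 0,0.11,-1,0,0, 0,0.11,-1,0,0]'; python3 -m creep '[0,0.11,-1,0,0, 0,0.11,-1,0,0, 0,0.11,-1,0,0, 0,0.11,-1,0,0, 0,0.11,-1,0,0, 0,0.11,-0.92,0,0, 0,0,0,-1,0, 0,0,0,-1,0]'; python3 -m creep '[0,0,0,-1,0, 0,0,0,-1,0, 0,0,0,-1,0, 0,0,0,-1,0, 0,0,0,0,0]'
```

```text
clock: 19.6
ee_pos: [582.3, -151.4, 175.6]
eef_rot: [-0.149, 0.989, 0.001, -0.001]
contact_force: [-0.0, -0.8, 0.4]
opening: 0.504
clock: 20.4
ee_pos: [599.6, -299.7, 125.7]
eef_rot: [-0.148, 0.989, -0.0, 0.0]
contact_force: [0.1, 0.8, -0.1]
opening: 0.501
clock: 20.9
ee_pos: [595.9, -296.3, 22.1]
eef_rot: [-0.149, 0.989, 0.003, -0.004]
contact_force: [-1.7, 0.6, -0.3]
opening: 0.499
```

Run:
```python
from h import *
st()
d=cam('scene')
print([(round(r['p'],2),np.round(r['pixel']).tolist(),r['mask'].sum(),ray(d,r['pixel'],32).round().tolist()) for r in robot.cut_out(d,'ginger0')])
```

```text
{'clock': 20.9, 'joint_pos': [-0.565, 0.649, 1.517, -0.0, 0.985, -2.435], 'ee_pos': [595.906, -296.277, 22.114], 'eef_rot': [-0.149, 0.989, 0.003, -0.004], 'contact_force': [-1.71, 0.612, -0.275], 'ft_torque': [0.021, 0.028, -0.009], 'opening': 0.499}
[(0.86, [310.0, 173.0], np.int64(266), [587.0, -402.0, 32.0]), (0.73, [130.0, 269.0], np.int64(587), [381.0, 407.0, 32.0]), (0.61, [285.0, 209.0], np.int64(124), [622.0, -283.0, 32.0]), (0.59, [288.0, 152.0], np.int64(218), [492.0, -386.0, 32.0])]
```

```bash
python3 -m creep '[0,0,0,-0.5,0, 0,0,0,-0.35,0, 0,0,0,0,0]'; python3 -m creep '[-1,0,0,0,0, -1,0,0,0,0, -1,0,0,0,0, -1,0,0,0,0]'
```

```text
clock: 21.3
ee_pos: [598.9, -298.1, 4.8]
eef_rot: [-0.149, 0.989, 0.001, -0.001]
contact_force: [-0.6, 0.7, 0.8]
opening: 0.5
clock: 21.7
ee_pos: [600.1, -298.8, 6.3]
eef_rot: [-0.149, 0.989, -0.0, 0.0]
contact_force: [0.3, 0.9, 1.4]
opening: 0.26
```

```bash
python3 -m creep '[-1,0,0,0.5,0, -1,0,0,1,0, -1,0,0,1,0, -1,0,0,1,0, -1,0,0,1,0, -1,0,0,1,0, -1,0,0,1,0]'; python3 -m creep '[-1,-0.11,1,0,0, -1,-0.11,1,0,0, -1,-0.11,1,0,0, -1,-0.11,1,0,0, -1,-0.11,1,0,0, -1,-0.11,1,0,0, -1,-0.11,1,0,0, -1,-0.11,1,0,0]'; python3 -m creep '[-1,-0.11,1,0,0, -1,-0.11,1,0,0, -1,-0.11,1,0,0, -1,-0.11,1,0,0, -1,-0.11,1,0,0, -1,-0.11,0.92,0,0, -1,0,0,0,0]'
```

```text
clock: 22.4
ee_pos: [599.6, -298.5, 170.4]
eef_rot: [-0.149, 0.989, -0.0, 0.0]
contact_force: [0.4, -0.2, -0.3]
opening: 0.258
clock: 23.2
ee_pos: [577.5, -97.6, 169.3]
eef_rot: [-0.149, 0.989, -0.0, 0.0]
contact_force: [0.4, -0.2, -0.2]
opening: 0.257
clock: 23.9
ee_pos: [560.5, 51.9, 169.2]
eef_rot: [-0.15, 0.989, 0.0, 0.0]
contact_force: [-0.3, -0.2, -0.1]
opening: 0.261
```

```bash
python3 -m creep '[-1,0,0,-1,0, -1,0,0,-1,0, -1,0,0,-1,0, -1,0,0,-0.2,0, 0,0,0,0,0, 0,0,0,0,0, 0,0,0,0,0]'; python3 -m creep '[0,0,0,1,0, 0,0,0,1,0, 0,0,0,1,0, 0,0,0,0.6,0]'; python3 -m creep '[0,0.06,-1,0,-0.8, 0,0.06,-1,0,-0.8, 0,0.06,-1,0,-0.72, 0,0.06,-1,0,0, 0,0.06,-1,0,0, 0,0.06,-1,0,0, 0,0.06,-1,0,0, 0,0.06,-1,0,0]';  python3 -m creep '[0,0.06,-1,0,0, 0,0.06,-1,0,0, 0,0.06,-1,0,0, 0,0.06,-1,0,0, 0,0.06,-1,0,0, 0,0.06,-1,0,0, 0,0.06,-1,0,0, 0,0.06,-1,0,0]'
python3 - <<'E'
from h import *
st()
for n in('top','scene'):
    d=cam(n)
    print(n,[(round(r['p'],2),np.round(r['pixel']).tolist(),r['mask'].sum(),ray(d,r['pixel'],32).round().tolist()) for r in robot.cut_out(d,'ginger0')])
E
```

```text
clock: 24.6
ee_pos: [562.5, 49.1, 89.8]
eef_rot: [-0.149, 0.989, -0.0, 0.001]
contact_force: [0.0, -0.1, 0.9]
opening: 0.498
clock: 25.0
ee_pos: [562.8, 49.3, 181.7]
eef_rot: [-0.149, 0.989, -0.001, 0.002]
contact_force: [0.6, -0.6, -0.5]
opening: 0.5
clock: 25.8
ee_pos: [573.7, -151.9, 179.7]
eef_rot: [-0.048, 0.999, -0.0, 0.001]
contact_force: [0.3, 0.3, -0.2]
opening: 0.502
clock: 26.6
ee_pos: [585.6, -352.0, 179.8]
eef_rot: [-0.048, 0.999, -0.001, 0.001]
contact_force: [-0.0, 0.2, 1.1]
opening: 0.501
{'clock': 26.6, 'joint_pos': [-0.642, 0.5, 1.35, -0.0, 1.289, -2.309], 'ee_pos': [585.592, -351.966, 179.754], 'eef_rot': [-0.048, 0.999, -0.001, 0.001], 'contact_force': [-0.017, 0.172, 1.084], 'ft_torque': [0.013, 0.003, -0.012], 'opening': 0.501}
top [(0.65, [201.0, 221.0], np.int64(4232), [541.0, 99.0, 32.0]), (0.62, [191.0, 234.0], np.int64(189), [576.0, 59.0, 32.0])]
scene [(0.76, [311.0, 172.0], np.int64(302), [586.0, -405.0, 32.0]), (0.74, [288.0, 151.0], np.int64(279), [487.0, -388.0, 32.0])]
```

```bash
python3 -m creep '[0,0,-1,0,0, 0,0,-1,0,0, 0,0,0,-1,0, 0,0,0,-1,0, 0,0,0,-1,0, 0,0,0,-1,0, 0,0,0,-1,0, 0,0,0,-1,0]'; python3 -m creep '[0,0,0,-0.6,0, 0,0,0,-0.4,0, 0,0,0,0,0, 0,0,0,0,0]'; python3 -m creep '[-1,0,0,0,0, -1,0,0,0,0, -1,0,0,0,0, -1,0,0,0,0]'
```

```text
clock: 27.6
ee_pos: [585.6, -399.3, 28.2]
eef_rot: [-0.049, 0.999, -0.0, 0.0]
contact_force: [0.0, -0.2, 0.2]
opening: 0.502
clock: 28.0
ee_pos: [585.8, -400.8, 4.2]
eef_rot: [-0.048, 0.999, -0.0, 0.0]
contact_force: [0.5, -0.5, 0.3]
opening: 0.5
clock: 28.4
ee_pos: [586.2, -401.5, 5.0]
eef_rot: [-0.048, 0.999, -0.001, 0.001]
contact_force: [-0.3, 0.4, 6.3]
opening: 0.261
```

```bash
python3 -m creep '[-1,0,0,0.6,0, -1,0,0,1,0, -1,0,0,1,0, -1,0,0,1,0, -1,0,0,1,0, -1,0,0,1,0, -1,0,0,1,0, -1,-0.05,1,0,0]'; python3 -m creep '[-1,-0.055,1,0,0, -1,-0.055,1,0,0, -1,-0.055,1,0,0, -1,-0.055,1,0,0, -1,-0.055,1,0,0, -1,-0.055,1,0,0, -1,-0.055,1,0,0, -1,-0.055,1,0,0]';  python3 -m creep '[-1,-0.055,1,0,0, -1,-0.055,1,0,0, -1,-0.055,1,0,0, -1,-0.055,1,0,0, -1,-0.055,1,0,0, -1,-0.055,1,0,0, -1,-0.055,1,0,0, -1,-0.055,1,0,0]'; python3 -m creep '[-1,-0.06,1,0,0, -1,0,0,0,0]'
```

```text
clock: 29.2
ee_pos: [586.4, -380.1, 174.0]
eef_rot: [-0.047, 0.999, -0.004, 0.004]
contact_force: [0.3, 0.9, 0.1]
opening: 0.264
clock: 30.0
ee_pos: [572.8, -174.6, 169.4]
eef_rot: [-0.048, 0.999, -0.0, 0.0]
contact_force: [-0.0, -0.2, -0.4]
opening: 0.258
clock: 30.8
ee_pos: [561.8, 25.4, 169.4]
eef_rot: [-0.048, 0.999, -0.0, 0.0]
contact_force: [0.9, 0.2, -0.7]
opening: 0.259
clock: 31.0
ee_pos: [560.0, 52.0, 169.2]
eef_rot: [-0.049, 0.999, 0.001, 0.0]
contact_force: [-0.3, -0.3, -0.7]
opening: 0.261
```

```bash
python3 -m creep '[-1,0,0,-1,0, -1,0,0,-1,0, -1,0,0,-1,0, -1,0,0,-0.1,0, 0,0,0,0,0, 0,0,0,0,0, 0,0,0,0,0]'; python3 -m creep '[0,0,0,1,0, 0,0,0,1,0, 0,0,0,1,0, 0,0,0,0.6,0]'; python3 -m creep '[0,-0.17,-0.97,0,-1, 0,-0.17,-0.97,0,-1, 0,-0.17,-0.97,0,-1, 0,-0.17,-0.97,0,-1, 0,-0.17,-0.97,0,-1, 0,-0.17,-0.97,0,-1, 0,-0.17,-0.97,0,-1, 0,-0.17,-0.97,0,-1]';  python3 -m creep '[0,-0.17,-0.97,0,-0.8, 0,-0.17,-0.97,0,0, 0,-0.17,-0.97,0,0, 0,-0.17,-0.97,0,0, 0,-0.17,-0.97,0,0, 0,-0.17,-0.97,0,0, 0,0,0,0,0]'
python3 - <<'E'
from h import *
st()
for n in('top','scene'):
    d=cam(n)
    print(n,[(round(r['p'],2),np.round(r['pixel']).tolist(),r['mask'].sum(),ray(d,r['pixel'],32).round().tolist()) for r in robot.cut_out(d,'ginger0')])
E
```

```text
clock: 31.7
ee_pos: [561.7, 49.2, 92.4]
eef_rot: [-0.048, 0.999, -0.0, 0.001]
contact_force: [0.0, 0.6, -0.1]
opening: 0.502
clock: 32.1
ee_pos: [562.0, 49.3, 184.1]
eef_rot: [-0.048, 0.999, -0.0, 0.002]
contact_force: [0.1, 0.3, -0.9]
opening: 0.5
clock: 32.9
ee_pos: [526.7, -145.8, 182.1]
eef_rot: [0.298, 0.955, -0.0, 0.001]
contact_force: [0.5, 0.2, -0.2]
opening: 0.502
clock: 33.6
ee_pos: [501.2, -293.5, 182.1]
eef_rot: [0.331, 0.944, -0.001, 0.001]
contact_force: [-0.2, -0.5, 0.2]
opening: 0.504
{'clock': 33.6, 'joint_pos': [-0.648, 0.355, 1.588, -0.001, 1.196, -1.544], 'ee_pos': [501.224, -293.5, 182.108], 'eef_rot': [0.331, 0.944, -0.001, 0.001], 'contact_force': [-0.25, -0.482, 0.224], 'ft_torque': [0.063, -0.045, 0.011], 'opening': 0.504}
top [(0.59, [201.0, 234.0], np.int64(68), [543.0, 57.0, 32.0]), (0.43, [196.0, 235.0], np.int64(184), [562.0, 55.0, 32.0])]
scene [(0.47, [286.0, 149.0], np.int64(241), [478.0, -386.0, 32.0])]
```

```bash
python3 -m creep '[0,-0.18,-0.92,0,0, 0,-0.18,-0.92,0,0, 0,-0.18,-0.92,0,0, 0,-0.18,-0.92,0,0, 0,0,0,-1,0, 0,0,0,-1,0, 0,0,0,-1,0, 0,0,0,-1,0]'; python3 -m creep '[0,0,0,-1,0, 0,0,0,-1,0, 0,0,0,-0.6,0, 0,0,0,-0.5,0, 0,0,0,0,0, 0,0,0,0,0]'; python3 -m creep '[-1,0,0,0,0, -1,0,0,0,0, -1,0,0,0,0, -1,0,0,0,0]'
```

```text
clock: 34.6
ee_pos: [483.5, -381.0, 80.2]
eef_rot: [0.329, 0.944, 0.0, 0.0]
contact_force: [-0.3, -0.7, -0.1]
opening: 0.5
clock: 35.2
ee_pos: [483.4, -382.3, 3.8]
eef_rot: [0.329, 0.944, -0.0, 0.0]
contact_force: [0.2, -0.3, 0.7]
opening: 0.499
clock: 35.6
ee_pos: [483.8, -382.9, 4.7]
eef_rot: [0.329, 0.944, -0.001, 0.001]
contact_force: [-0.8, -0.3, 4.7]
opening: 0.262
```

```bash
python3 -m creep '[-1,0,0,0.6,0, -1,0,0,1,0, -1,0,0,1,0, -1,0,0,1,0, -1,0,0,1,0, -1,0,0,1,0, -1,0,0,1,0, -1,0.17,0.96,0,0]'; python3 -m creep '[-1,0.17,0.96,0,0, -1,0.17,0.96,0,0, -1,0.17,0.96,0,0, -1,0.17,0.96,0,0, -1,0.17,0.96,0,0, -1,0.17,0.96,0,0, -1,0.17,0.96,0,0, -1,0.17,0.96,0,0]'; python3 -m creep '[-1,0.17,0.96,0,0, -1,0.17,0.96,0,0, -1,0.17,0.96,0,0, -1,0.17,0.96,0,0, -1,0.17,0.96,0,0, -1,0.17,0.96,0,0, -1,0.17,0.96,0,0, -1,0.17,0.96,0,0]'; python3 -m creep '[-1,0.18,0.96,0,0, -1,0,0,0,0]'
```

```text
clock: 36.4
ee_pos: [489.4, -362.5, 173.6]
eef_rot: [0.33, 0.944, -0.003, 0.004]
contact_force: [0.7, -0.3, -0.8]
opening: 0.26
clock: 37.2
ee_pos: [521.2, -165.1, 169.4]
eef_rot: [0.33, 0.944, -0.0, 0.0]
contact_force: [-0.0, 0.3, -1.4]
opening: 0.26
clock: 38.0
ee_pos: [555.2, 26.9, 169.4]
eef_rot: [0.329, 0.944, 0.0, 0.0]
contact_force: [0.3, -0.4, 0.2]
opening: 0.261
clock: 38.2
ee_pos: [560.0, 52.4, 169.4]
eef_rot: [0.328, 0.945, 0.001, 0.0]
contact_force: [-0.1, 0.9, -0.7]
opening: 0.257
```

```bash
python3 -m creep '[-1,0,0,-1,0, -1,0,0,-1,0, -1,0,0,-0.9,0, -1,0,0,0,0, 0,0,0,0,0, 0,0,0,0,0, 0,0,0,0,0]'; python3 -m creep '[0,0,0,1,0, 0,0,0,1,0, 0,0,0,1,0, 0,-1,0.2,0.6,0, 0,-1,0.2,0,0, 0,-1,0.2,0,0, 0,-1,0.2,0,0]';  python3 -m creep '[0,-1,0.2,0,0, 0,-1,0.2,0,0, 0,-1,0.2,0,0, 0.3,0,1,0,0, 0.3,0,1,0,0, 0.3,0,1,0,0, 0.3,0,1,0,0, 0.3,0,1,0,0]'
python3 - <<'E'
from h import *
st()
for n in('top','scene'):
    d=cam(n)
    if n=='top': save(d,'top3.png',(160,240,190,290),6)
    for o in ('ginger0','plug'):
        print(n,o,[(round(r['p'],2),np.round(r['pixel']).tolist(),r['mask'].sum(),ray(d,r['pixel'],32).round().tolist()) for r in robot.cut_out(d,o)])
E
```

```text
clock: 38.9
ee_pos: [561.0, 49.7, 97.4]
eef_rot: [0.33, 0.944, 0.0, 0.001]
contact_force: [-0.8, 0.5, 0.6]
opening: 0.504
clock: 39.6
ee_pos: [459.4, 70.0, 187.0]
eef_rot: [0.329, 0.944, 0.0, 0.001]
contact_force: [0.2, 0.0, 0.1]
opening: 0.502
clock: 40.4
ee_pos: [385.2, 211.1, 187.0]
eef_rot: [0.329, 0.944, 0.001, 0.001]
contact_force: [0.1, -0.0, 0.6]
opening: 0.649
{'clock': 40.4, 'joint_pos': [0.344, 0.148, 1.869, -0.0, 1.122, -0.555], 'ee_pos': [385.156, 211.081, 186.955], 'eef_rot': [0.329, 0.944, 0.001, 0.001], 'contact_force': [0.112, -0.042, 0.59], 'ft_torque': [-0.046, -0.016, 0.007], 'opening': 0.649}
top ginger0 [(0.65, [198.0, 237.0], np.int64(141), [555.0, 48.0, 32.0]), (0.48, [203.0, 236.0], np.int64(70), [538.0, 51.0, 32.0]), (0.45, [190.0, 235.0], np.int64(145), [582.0, 55.0, 32.0])]
top plug [(0.65, [218.0, 135.0], np.int64(1009), [480.0, 382.0, 32.0])]
scene ginger0 []
scene plug [(0.51, [143.0, 295.0], np.int64(276), [510.0, 401.0, 32.0]), (0.43, [174.0, 325.0], np.int64(710), [690.0, 319.0, 32.0])]
```

View pics/top3.png

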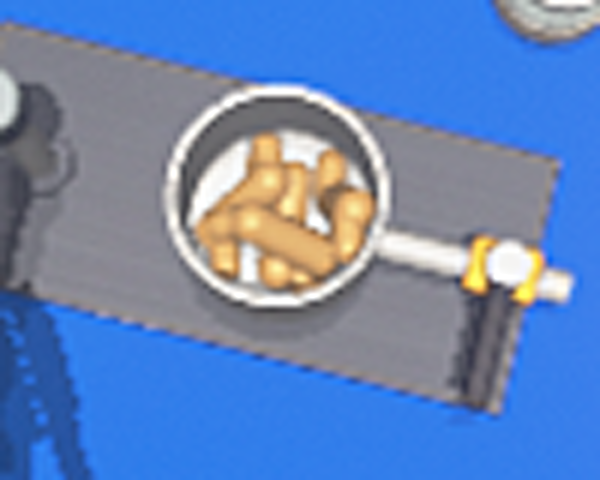

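The top view shows all four pieces in the pot and the handle crosswise. Next is a precise fix on the stopper.

```bash
cat > plug.py <<'E'
from h import *
d=cam('top'); im=d['image'].astype(int)
r=robot.cut_out(d,'plug')[0]; m=r['mask'].astype(np.uint8)
c=max(cv2.findContours(m,0,1)[0],key=cv2.contourArea); (u,v),rad=cv2.minEnclosingCircle(c); e=cv2.fitEllipse(c)
print('flange',ray(d,(v,u),32).round(1),rad, 'ell',ray(d,(e[0][1],e[0][0]),32).round(1),e[1])
g=im.min(2)
w=np.zeros_like(m); r0,c0=int(v),int(u); w[r0-22:r0+22,c0-22:c0+22]=1
ys,xs=np.nonzero((g>150)&(w>0)); print('grip top',ray(d,(ys.mean(),xs.mean()),72).round(1),len(ys))
d=cam('scene'); r=robot.cut_out(d,'plug')[0]; v,u=map(int,r['pixel']); g=d['image'].astype(int).min(2); w=np.zeros_like(g); w[v-15:v+10,u-15:u+15]=1
ys,xs=np.nonzero((g>190)&(w>0)); print(len(ys)and ray(d,(ys.mean(),xs.mean()),70).round(1),len(ys))
E
python3 plug.py
```

```text
flange [641.2 471.   32. ] 18.200374603271484 ell [638.8 468.6  32. ] (21.03271484375, 35.872737884521484)
grip top [620.5 425.4  72. ] 2
[489.7 367.9  70. ] 111
```

```bash
sed -i "s/^r=robot.cut_out(d,'plug')\[0\]; m=/r=min(robot.cut_out(d,'plug'),key=lambda r:np.hypot(*(ray(d,r['pixel'],32)[:2]-[488,380]))); m=/; s/r=robot.cut_out(d,'plug')\[0\]; v,u/r=min(robot.cut_out(d,'plug'),key=lambda r:np.hypot(*(ray(d,r['pixel'],32)[:2]-[500,390]))); print(r['pixel']); v,u/" plug.py; echo "save(cam('top'),'top4.png',(170,260,90,210),5)" >> plug.py; python3 plug.py
```

```text
flange [487.5 384.4  32. ] 18.39030647277832 ell [486.7 382.6  32. ] (33.80463409423828, 35.65968322753906)
grip top [488.5 382.4  72. ] 113
[144.9, 294.9]
[489.7 367.9  70. ] 111
```

View pics/top4.png

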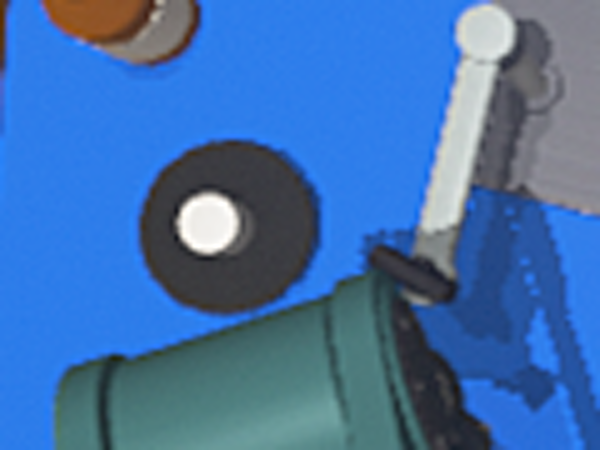

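```bash
python3 -m creep '[0.5,0,1,0,0, 0.5,0,1,0,0, 0.5,0,1,0,0, 0.5,0,1,0,0, 0.5,0.83,0.57,0,0, 0.5,0.83,0.57,0,0, 0.5,0.83,0.57,0,0, 0.5,0.83,0.57,0,0]';  python3 -m creep '[0.5,0.83,0.57,0,0, 0.5,0,0,-1,0, 0.5,0,0,-1,0, 0.5,0,0,-1,0, 0.5,0,0,0,0]'
```

```text
clock: 41.95
ee_pos: [468.4, 367.5, 185.6]
eef_rot: [0.329, 0.944, -0.0, -0.0]
contact_force: [0.4, -0.1, -0.5]
opening: 0.75
clock: 42.45
ee_pos: [485.8, 379.4, 107.2]
eef_rot: [0.329, 0.944, -0.003, -0.002]
contact_force: [-0.8, -0.6, -0.9]
opening: 0.751
```

```bash
python3 -m creep '[0.5,0,0,-1,0, 0.5,0,0,-1,0, 0.5,0,0,0,0, 0.5,0,0,0,0]';  python3 -m creep '[0.5,0,0,-0.8,0, 0.5,0,0,-0.8,0, 0.5,0,0,0,0, 0.5,0,0,0,0]'
```

```text
clock: 42.85
ee_pos: [488.8, 381.3, 61.7]
eef_rot: [0.329, 0.944, 0.0, 0.0]
contact_force: [0.4, -0.2, 0.8]
opening: 0.75
clock: 43.25
ee_pos: [489.3, 381.7, 22.3]
eef_rot: [0.329, 0.944, 0.001, 0.0]
contact_force: [0.3, 0.2, -0.3]
opening: 0.75
```

```bash
python3 -m creep '[0.5,0,0.02,-0.3,0, 0.5,0,0,0,0]';  python3 -m creep '[-1,0,0,0,0, -1,0,0,0,0, -1,0,0,0,0, -1,0,0,0,0]' 70; python3 -m creep '[-1,0,0,0.3,0, -1,0,0,0.7,0, -1,0,0,0,0, -1,0,0,0,0]'
```

```text
clock: 43.45
ee_pos: [488.8, 381.9, 13.8]
eef_rot: [0.329, 0.944, 0.0, 0.0]
contact_force: [0.5, -0.4, 0.3]
opening: 0.744
clock: 43.85
ee_pos: [489.2, 382.2, 14.2]
eef_rot: [0.329, 0.944, 0.001, 0.0]
contact_force: [-0.0, 1.2, 5.7]
opening: 0.432
clock: 44.25
ee_pos: [488.4, 381.6, 38.3]
eef_rot: [0.329, 0.944, 0.0, 0.0]
contact_force: [-0.0, -0.1, -2.4]
opening: 0.428
```

```bash
python3 -m creep '[-1,0,0,0.95,0, -1,0,0,0.95,0, -1,0,0,0.95,0, -1,0,0,0.95,0, -1,0,0,0.95,0, -1,0,0,0.95,0, -1,0,0,0,0]'; python3 -m creep '[-1,-0.93,-0.55,0,0, -1,-0.93,-0.55,0,0, -1,-0.93,-0.55,0,0, -1,-0.93,-0.55,0,0, -1,-0.93,-0.55,0,0, -1,-0.93,-0.55,0,0, -1,0,0,0,0]'; python3 -m creep '[-1,0,-0.8,0,0, -1,0,-0.8,0,0, -1,0,-0.8,0,0, -1,0,-0.8,0,0, -1,0,-0.8,0,0, -1,0,-0.8,0,0, -1,0,-0.6,0,0, -1,0.3,-0.6,0,0]'
```

```text
clock: 44.95
ee_pos: [490.2, 382.7, 183.2]
eef_rot: [0.329, 0.944, 0.002, 0.002]
contact_force: [0.6, 0.1, -1.9]
opening: 0.426
clock: 45.65
ee_pos: [343.6, 296.0, 178.4]
eef_rot: [0.329, 0.944, -0.003, -0.003]
contact_force: [0.3, -0.2, -3.1]
opening: 0.428
clock: 46.45
ee_pos: [355.3, 148.2, 179.5]
eef_rot: [0.33, 0.944, -0.001, -0.001]
contact_force: [0.1, 0.3, -1.6]
opening: 0.431
```

```bash
python3 -m creep '[-1,1,-0.5,0,0, -1,1,-0.5,0,0, -1,1,-0.5,0,0, -1,1,-0.5,0,0, -1,1,-0.5,0,0, -1,1,-0.5,0,0, -1,1,-0.5,0,0, -1,1,-0.4,0,0]'; python3 -m creep '[-1,0,0,0,0, -1,0,0,0,0, -1,0,0,0,0]'
python3 - <<'E'
from h import *
st()
for n in('top','scene'):
    d=cam(n); save(d,n+'5.png',(90,220,190,330),4)
E
python3 -c "
import cv2,numpy as np
cv2.imwrite('pics/both5.png',cv2.resize(np.hstack([cv2.imread('pics/top5.png'),cv2.imread('pics/scene5.png')]),(800,372)))"
```

```text
clock: 47.25
ee_pos: [557.3, 50.7, 179.0]
eef_rot: [0.33, 0.944, -0.0, -0.001]
contact_force: [0.0, -0.5, -2.2]
opening: 0.423
clock: 47.55
ee_pos: [555.0, 52.0, 179.6]
eef_rot: [0.329, 0.944, -0.0, -0.001]
contact_force: [0.4, 0.3, -2.8]
opening: 0.423
{'clock': 47.55, 'joint_pos': [-0.031, 0.328, 1.636, 0.0, 1.18, -0.93], 'ee_pos': [555.031, 51.956, 179.585], 'eef_rot': [0.329, 0.944, -0.0, -0.001], 'contact_force': [0.417, 0.303, -2.778], 'ft_torque': [-0.02, -0.002, -0.049], 'opening': 0.423}
```

View pics/both5.png

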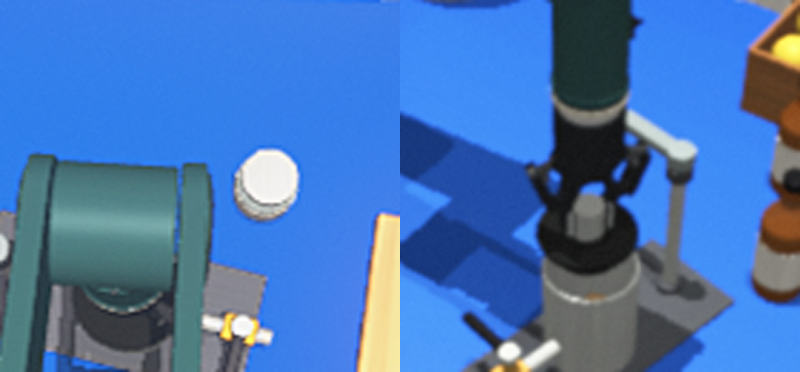

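The stopper is held level above the mouth. I'll correct by about (+5.5, −2.5) and lower it.

```bash
python3 -m creep '[-1,0.22,-0.1,0,0, -1,0,0,0,0, -1,0,0,-0.6,0, -1,0,0,-0.5,0, -1,0,0,0,0]'; python3 -m creep '[-1,0,0,-0.2,0, -1,0,0,-0.2,0, -1,0,0,0,0]'; python3 -m creep '[-1,0,0,-0.1,0, -1,0,0,0,0]'
```

```text
clock: 48.15
ee_pos: [560.2, 49.2, 151.4]
eef_rot: [0.329, 0.944, -0.001, -0.002]
contact_force: [-0.4, -0.2, -2.8]
opening: 0.427
clock: 48.45
ee_pos: [561.6, 49.1, 142.8]
eef_rot: [0.329, 0.944, -0.0, -0.0]
contact_force: [0.4, 0.2, -2.0]
opening: 0.427
clock: 48.65
ee_pos: [562.0, 49.1, 140.8]
eef_rot: [0.329, 0.944, -0.0, -0.0]
contact_force: [-0.5, 0.1, -2.4]
opening: 0.426
```

```bash
python3 -m creep '[-1,-0.03,0,-0.08,0, -1,0,0,0,0]'; python3 -m creep '[-1,0,0,-0.06,0, -1,0,0,0,0]'; python3 -m creep '[-1,0,0,-0.06,0, -1,0,0,0,0]';python3 -m creep '[-1,0,0,-0.06,0, -1,0,0,0,0]'
```

```text
clock: 48.85
ee_pos: [560.9, 49.1, 138.7]
eef_rot: [0.329, 0.944, -0.0, -0.0]
contact_force: [-0.9, -0.8, -3.2]
opening: 0.429
clock: 49.05
ee_pos: [561.1, 49.1, 137.2]
eef_rot: [0.329, 0.944, -0.0, -0.0]
contact_force: [0.1, 1.2, -2.2]
opening: 0.431
clock: 49.25
ee_pos: [561.4, 49.1, 136.2]
eef_rot: [0.329, 0.944, 0.0, 0.0]
contact_force: [-1.4, 0.2, 1.2]
opening: 0.425
clock: 49.45
ee_pos: [561.4, 49.1, 136.1]
eef_rot: [0.329, 0.944, 0.0, 0.0]
contact_force: [-5.7, -0.3, 13.7]
opening: 0.427
```

Seated: contact came at ee z = 136.2, as predicted. I'll release and retreat upwards.

```bash
python3 -m creep '[-1,0,0,0.08,0, 0.3,0,0,0.04,0, 0.3,0,0,0,0, 0.5,0,0,0,0, 0.5,0,0,0,0, 0.5,0,0,0.8,0, 0.5,0,0,1,0, 0.5,0,0,1,0]'; python3 -m creep '[0.5,0,0,1,0.75, -1,0,0,1,0.75, -1,0,0,1,0.75, -1,0,0,1,0.75, -1,0,0,0,0.75, -1,0,0,0,0.75, -1,0,0,0,0.75]'
```

```text
clock: 50.25
ee_pos: [560.9, 49.1, 207.6]
eef_rot: [0.329, 0.944, -0.0, -0.001]
contact_force: [0.5, 0.3, 0.3]
opening: 0.751
clock: 50.95
ee_pos: [561.2, 49.1, 307.5]
eef_rot: [0.105, 0.994, -0.0, 0.0]
contact_force: [-0.7, -0.0, 0.6]
opening: 0.001
```

```bash
python3 -m creep '[-1,-0.06,0.92,0,0, -1,-0.06,0.92,0,0, -1,-0.06,0.92,0,0, -1,-0.06,0.92,0,0, -1,-0.06,0.92,0,0, -1,-0.06,0.92,0,0, -1,-0.06,0.92,0,0, -1,-0.06,0.92,0,0]'; python3 -m creep '[-1,0,0,0,0, -1,0,0,0,0]'
python3 - <<'E'
from h import *
st()
d=cam('top'); save(d,'top6.png',(150,230,160,290),4)
im=d['image'].astype(int)
# steel grip top expected at z=194
u,v=proj(d,(560.5,49.5,194))[0]; print('exp grip px',u,v)
g=im.min(2); w=np.zeros_like(g); w[int(v)-14:int(v)+15,int(u)-14:int(u)+15]=1
ys,xs=np.nonzero((g>150)&(w>0)); print(len(ys), len(ys) and ray(d,(ys.mean(),xs.mean()),194).round(1))
s=cam('scene'); save(s,'scene6.png',(90,220,190,330),4)
g=s['image'].astype(int).min(2); u,v=proj(s,(560.5,49.5,194))[0]; print('scene exp',u,v)
for n,dd in(('top',d),('scene',s)):
  print(n,[(round(r['p'],2),np.round(r['pixel']).tolist(),r['mask'].sum(),ray(dd,r['pixel'],154).round().tolist()) for r in robot.cut_out(dd,'plug')])
E
python3 -c "
import cv2,numpy as np
a=cv2.imread('pics/top6.png');b=cv2.imread('pics/scene6.png');a=cv2.resize(a,(400,246));b=cv2.resize(b,(400,371));a=cv2.copyMakeBorder(a,0,125,0,0,0)
cv2.imwrite('pics/both6.png',np.hstack([a,b]))"
```

```text
clock: 51.75
ee_pos: [549.0, 234.1, 307.0]
eef_rot: [0.106, 0.994, -0.0, -0.0]
contact_force: [0.7, -0.3, 1.1]
opening: 0.002
clock: 51.95
ee_pos: [549.0, 233.1, 307.0]
eef_rot: [0.106, 0.994, -0.0, -0.0]
contact_force: [0.0, 0.4, 0.5]
opening: 0.001
{'clock': 51.95, 'joint_pos': [0.286, 0.284, 1.377, -0.001, 1.481, -1.072], 'ee_pos': [549.042, 233.137, 306.99], 'eef_rot': [0.106, 0.994, -0.0, -0.0], 'contact_force': [0.023, 0.4, 0.484], 'ft_torque': [0.016, -0.018, 0.024], 'opening': 0.001}
exp grip px 235.45883553798612 190.04505628716353
137 [559.9  48.8 194. ]
scene exp 256.1428891830749 172.10695126885625
top [(0.96, [195.0, 236.0], np.int64(1174), [551.0, 48.0, 154.0])]
scene [(0.28, [114.0, 256.0], np.int64(126), [364.0, 335.0, 154.0])]
```

View pics/both6.png

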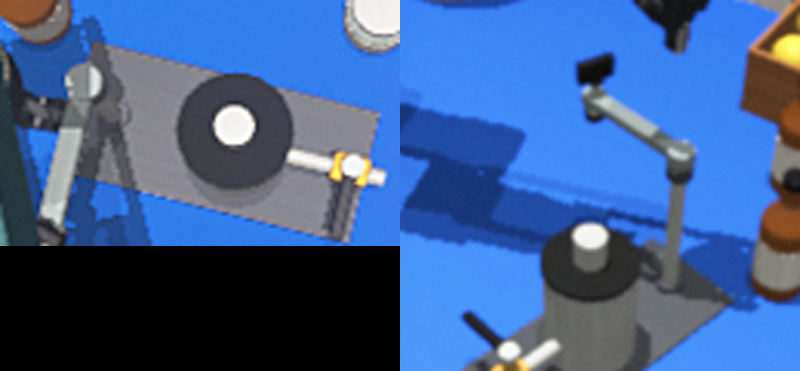

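The stopper is seated flat and centred, its grip top about 1 mm off centre, and the fingers are behind the clamp arm. Now I'll descend and swing the arm over.

```bash
python3 -m creep '[-1,0,0,-1,0, -1,0,0,-1,0, -1,0,0,-1,0, -1,0,0,-0.8,0, -1,0,0,-0.6,0, -1,0,0,0,0, -1,0,0,0,0]'; python3 -m creep '[-1,-0.1,-0.4,0,0, -1,-0.1,-0.4,0,0, -1,-0.1,-0.4,0,0, -1,-0.1,-0.3,0,0]'
```

```text
clock: 52.85
ee_pos: [549.5, 232.6, 197.6]
eef_rot: [0.107, 0.994, -0.0, -0.0]
contact_force: [0.2, 0.6, 0.5]
opening: 0.002
clock: 53.25
ee_pos: [541.3, 197.7, 199.0]
eef_rot: [0.107, 0.994, 0.003, 0.002]
contact_force: [3.6, 8.8, -1.2]
opening: 0.005
```

```bash
python3 -m creep '[-1,-0.05,-0.4,-0.05,0, -1,-0.05,-0.4,-0.05,0, -1,0.15,-0.4,0,0, -1,0.15,-0.4,0,0]'; python3 -m creep '[-1,0.3,-0.32,0,0, -1,0.3,-0.32,0,0]'; python3 -m creep '[-1,0.12,-0.06,0,0, -1,0,0,0,0]'
```

```text
clock: 53.65
ee_pos: [543.8, 157.6, 196.0]
eef_rot: [0.107, 0.994, 0.003, 0.0]
contact_force: [-1.8, 9.8, -1.2]
opening: -0.0
clock: 53.85
ee_pos: [557.0, 141.0, 195.2]
eef_rot: [0.107, 0.994, 0.002, -0.002]
contact_force: [-5.6, 7.6, -0.9]
opening: -0.001
clock: 54.05
ee_pos: [558.9, 139.1, 195.1]
eef_rot: [0.107, 0.994, 0.001, -0.003]
contact_force: [-7.8, 6.8, 2.3]
opening: -0.0
```

```bash
python3 -m creep '[-1,0.1,-0.02,0,0, -1,0,0,0,0]'; python3 -m creep '[-1,0.1,-0.02,0,0, -1,0,0,0,0]';  python3 -m creep '[-1,0.1,-0.02,0,0, -1,0,0,0,0]'
```

```text
clock: 54.25
ee_pos: [558.9, 139.0, 195.0]
eef_rot: [0.106, 0.994, 0.001, -0.005]
contact_force: [-13.4, 6.9, 6.7]
opening: 0.002
clock: 54.45
ee_pos: [559.0, 138.9, 194.8]
eef_rot: [0.106, 0.994, 0.001, -0.007]
contact_force: [-18.9, 8.8, 9.6]
opening: -0.001
clock: 54.65
ee_pos: [559.2, 138.8, 194.7]
eef_rot: [0.106, 0.994, 0.001, -0.009]
contact_force: [-25.5, 9.4, 14.5]
opening: -0.005
```

The arm is at its stop: x = 559 against 558.3 predicted, with force rising. I'll retreat to the side and measure the wing's direction.

```bash
python3 -m creep '[-1,-0.5,0.1,0,0, -1,-0.8,0.17,0,0, -1,0,0,1,0, -1,0,0,1,0, -1,0,0,1,0, -1,0,0,1,0, -1,0,0,0.6,0]'; python3 -m creep '[-1,-0.4,1,0,0, -1,-0.4,1,0,0, -1,-0.4,1,0,0, -1,-0.4,1,0,0, -1,-0.4,1,0,0, -1,-0.4,1,0,0, -1,-0.4,1,0,0, -1,0,0,0,0]'
python3 - <<'E'
from h import *
for n in('top','scene'):
    d=cam(n); 
    if n=='top': save(d,'top7.png',(150,230,160,290),6)
    u,v=proj(d,(560.5,49.5,275))[0]; print('exp px',u,v)
    for r in robot.cut_out(d,'knob_grip'):
        m=r['mask']; ys,xs=np.nonzero(m)
        pc=np.array([ray(d,(y,x),287 if n=='top' else 275)[:2] for y,x in zip(ys,xs)]); c=pc.mean(0); w,vv=np.linalg.eigh(np.cov((pc-c).T))
        print(n,round(r['p'],2),np.round(r['pixel']),m.sum(),c.round(1),np.degrees(np.arctan2(vv[1,1],vv[0,1])).round(1),np.sqrt(w).round(1))
E
```

```text
clock: 55.35
ee_pos: [538.1, 142.7, 313.2]
eef_rot: [0.107, 0.994, 0.0, 0.002]
contact_force: [0.1, -0.4, 0.3]
opening: -0.008
clock: 56.15
ee_pos: [466.3, 320.3, 310.9]
eef_rot: [0.105, 0.994, 0.001, 0.001]
contact_force: [-0.1, -0.4, -0.0]
opening: -0.003
exp px 234.81019210764245 186.37855604385825
top 0.59 [193. 226.] 3640 [531.1  62.8] 75.8 [35.2 84.2]
exp px 256.4541543120264 153.49678075768094
```

View pics/top7.png

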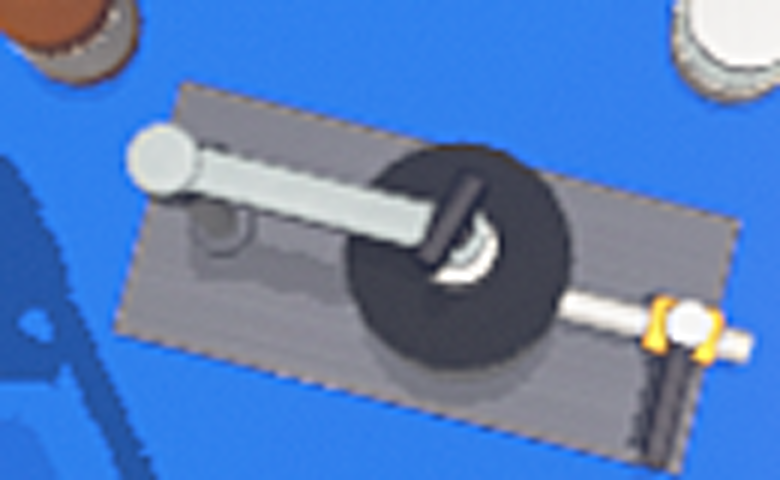

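The wing runs (430,260)–(475,180) in the crop, about −27° in world, and its centre falls on the expected pixel. The arm lies along the rig's y axis. So the knob is at about 14.6° now, and the target is about 337° in total, i.e. 323° more.

```bash
python3 -m creep '[-0.1,0.34,-0.98,0,-0.98, -0.1,0.34,-0.98,0,-0.98, -0.1,0.34,-0.98,0,-0.96, -0.1,0.34,-0.98,0,0, -0.1,0.34,-0.98,0,0, -0.1,0.34,-0.98,0,0, -0.1,0.34,-0.98,0,0, -0.1,0.34,-0.98,0,0]'; python3 -m creep '[-0.1,0.34,-0.98,0,0, -0.1,0.34,-0.98,0,0, -0.1,0.34,-0.98,0,0, -0.1,0,0,0,0, -0.1,0,0,0,0]'
```

```text
clock: 57.15
ee_pos: [535.6, 119.9, 310.1]
eef_rot: [0.233, 0.973, -0.0, 0.0]
contact_force: [1.3, -0.4, -0.3]
opening: 0.446
clock: 57.65
ee_pos: [560.6, 47.6, 309.8]
eef_rot: [0.233, 0.972, 0.0, -0.0]
contact_force: [0.0, 0.4, -0.4]
opening: 0.449
```

```bash
python3 -m creep '[-0.1,0,0.07,-0.8,0, -0.1,0,0,-0.6,0, -0.1,0,0,0,0]'; python3 -m creep '[-0.1,0,0,-0.6,0, -0.1,0,0,-0.5,0, -0.1,0,0,-0.3,0, -0.1,0,0,0,0, -0.1,0,0,0,0]'
```

```text
clock: 57.95
ee_pos: [558.7, 51.2, 272.9]
eef_rot: [0.232, 0.973, -0.0, -0.002]
contact_force: [-0.8, -0.0, 0.9]
opening: 0.447
clock: 58.45
ee_pos: [560.8, 50.7, 240.1]
eef_rot: [0.232, 0.973, -0.0, 0.0]
contact_force: [-0.5, -0.2, 0.4]
opening: 0.451
```

```bash
python3 -m creep '[-1,0,0,0,0, -1,0,0,0,0, -1,0,0,0,0, -1,0,0,0,0]' 60; python3 -c "
from h import *
st()"
```

```text
clock: 58.85
ee_pos: [561.2, 50.5, 240.4]
eef_rot: [0.232, 0.973, -0.0, 0.001]
contact_force: [-0.5, -1.1, 2.0]
opening: 0.149
{'clock': 58.85, 'joint_pos': [-0.033, 0.278, 1.549, -0.0, 1.314, -1.135], 'ee_pos': [561.159, 50.472, 240.435], 'eef_rot': [0.232, 0.973, -0.0, 0.001], 'contact_force': [-0.53, -1.072, 1.995], 'ft_torque': [-0.045, -0.04, -0.039], 'opening': 0.149}
```

```bash
python3 -m creep '[-1,0,0,-0.007,-1, -1,0,0,-0.007,-1, -1,0,0,-0.007,-1, -1,0,0,-0.007,-1, -1,0,0,-0.007,-1, -1,0,0,-0.007,-1, -1,0,0,-0.007,-1, -1,0,0,-0.007,-1]'; python3 -c "
from h import *
st()"
```

```text
clock: 59.65
ee_pos: [561.2, 50.6, 239.0]
eef_rot: [0.552, 0.834, 0.0, 0.0]
contact_force: [0.4, -0.3, 3.0]
opening: 0.147
{'clock': 59.65, 'joint_pos': [-0.033, 0.279, 1.551, -0.0, 1.311, -0.434], 'ee_pos': [561.151, 50.578, 238.956], 'eef_rot': [0.552, 0.834, 0.0, 0.0], 'contact_force': [0.447, -0.278, 3.023], 'ft_torque': [-0.023, 0.002, 0.056], 'opening': 0.147}
```

```bash
python3 -m creep '[-1,0,0,-0.007,-1, -1,0,0,-0.007,-1, -1,0,0,-0.007,-1, -1,0,0,-0.007,-1, -1,0,0,-0.007,-1, -1,0,0,-0.007,-1, -1,0,0,-0.007,-1, -1,0,0,-0.007,-1]'; python3 -m creep '[-1,0,0,-0.007,-1, -1,0,0,-0.007,-1, -1,0,0,-0.007,-1, -1,0,0,-0.007,-1, -1,0,0,-0.007,-1, -1,0,0,-0.007,-1, -1,0,0,-0.007,-1, -1,0,0,-0.007,-1]';python3 -m creep '[-1,0,0,-0.007,-1, -1,0,0,-0.007,-1, -1,0,0,-0.007,-1, -1,0,0,-0.007,-1, -1,0,0,-0.007,-1, -1,0,0,-0.007,-1, -1,0,0,-0.007,-1, -1,0,0,-0.007,-1]';python3 -m creep '[-1,0,0,-0.007,-1, -1,0,0,-0.007,-1, -1,0,0,-0.007,-1, -1,0,0,-0.007,-1, -1,0,0,0,0, -1,0,0,0,0]'; python3 -c "
from h import *
st()"
```

```text
clock: 60.45
ee_pos: [561.2, 50.6, 237.6]
eef_rot: [0.804, 0.595, 0.0, 0.0]
contact_force: [-0.7, -0.4, 2.5]
opening: 0.152
clock: 61.25
ee_pos: [561.3, 50.6, 236.3]
eef_rot: [0.959, 0.284, 0.001, 0.0]
contact_force: [-0.1, -0.6, 3.7]
opening: 0.147
clock: 62.05
ee_pos: [561.5, 50.5, 235.0]
eef_rot: [0.998, -0.061, 0.001, -0.0]
contact_force: [0.2, -0.9, 4.3]
opening: 0.147
clock: 62.65
ee_pos: [561.4, 50.4, 234.3]
eef_rot: [0.973, -0.231, 0.001, -0.0]
contact_force: [0.7, -1.7, 6.1]
opening: 0.146
{'clock': 62.65, 'joint_pos': [-0.033, 0.283, 1.557, -0.0, 1.299, 2.004], 'ee_pos': [561.434, 50.447, 234.254], 'eef_rot': [0.973, -0.231, 0.001, -0.0], 'contact_force': [0.718, -1.7, 6.109], 'ft_torque': [-0.047, -0.06, -0.044], 'opening': 0.146}
```

```bash
python3 -m creep '[-0.1,0,0,0,0, -0.1,0,0,0,0, -0.1,0,0,0.5,0, -0.1,0,0,1,0, -0.1,0,0,0.8,0, -0.1,0,0,0,0, -0.1,0,0,0,1, -0.1,0,0,0,1]'; python3 -m creep '[-0.1,0,0,0,1, -0.1,0,0,0,1, -0.1,0,0,0,1, -0.1,0,0,0,1, -0.1,0,0,0,1, -0.1,0,0,0,1, -0.1,0,0,0,1, -0.1,0,0,0,1]'; python3 -m creep '[-0.1,0,0,0,1, -0.1,0,0,0,1, -0.1,0,0,0,1, -0.1,0,0,0,1, -0.1,0,0,0,1, -0.1,0,0,0,1, -0.1,0,0,0,1, -0.1,0,0,0,1]';python3 -m creep '[-0.1,0,0,0,1, -0.1,0,0,0,1, -0.1,0,0,0,1, -0.1,0,0,0,1, -0.1,0,0,0,1, -0.1,0,0,0,1, -0.1,0,0,0,1, -0.1,0,0,0,1]';python3 -m creep '[-0.1,0,0,0,1, -0.1,0,0,0,1, -0.1,0,0,0,1, -0.1,0,0,0,1, -0.1,0,0,0,1, -0.1,0,0,0,1, -0.1,0,0,0,1, -0.1,0,0,0,1]';python3 -m creep '[-0.1,0,0,0,1, -0.1,0,0,0,1, -0.1,0,0,0,0, -0.1,0,0,0,0]'
python3 - <<'E'
from h import *
for n in('scene','top'):
    d=cam(n)
    for o in ('knob_grip','plug','boom_grip'):
      for r in robot.cut_out(d,o)[:3]:
        ys,xs=np.nonzero(r['mask']); print(n,o,round(r['p'],2),np.round(r['pixel'],1),r['mask'].sum())
    save(d,n+'8.png')
E
```

```text
clock: 63.45
ee_pos: [560.3, 50.8, 290.6]
eef_rot: [0.99, -0.144, -0.0, -0.0]
contact_force: [0.3, -0.5, 0.1]
opening: 0.45
clock: 64.25
ee_pos: [560.1, 50.8, 290.3]
eef_rot: [0.979, 0.203, -0.001, -0.0]
contact_force: [0.4, 0.9, -0.3]
opening: 0.451
clock: 65.05
ee_pos: [560.1, 50.8, 290.3]
eef_rot: [0.851, 0.526, -0.001, -0.001]
contact_force: [0.0, 0.6, 0.0]
opening: 0.447
clock: 65.85
ee_pos: [560.1, 50.8, 290.2]
eef_rot: [0.62, 0.785, -0.0, -0.001]
contact_force: [0.0, 0.0, -0.3]
opening: 0.451
clock: 66.65
ee_pos: [560.1, 50.8, 290.3]
eef_rot: [0.314, 0.949, -0.0, -0.001]
contact_force: [0.2, -0.0, -0.6]
opening: 0.446
clock: 67.05
ee_pos: [560.4, 50.7, 290.5]
eef_rot: [0.233, 0.972, -0.0, -0.0]
contact_force: [0.4, -0.3, 0.5]
opening: 0.449
scene knob_grip 0.55 [153.9 256.1] 153
scene plug 0.94 [182.3 256.7] 713
scene plug 0.55 [253.6 267. ] 657
scene boom_grip 0.59 [152.2 266.3] 530
top plug 0.79 [201.8 230. ] 524
top plug 0.65 [207.7 245.2] 1617
top boom_grip 0.61 [182.1 204.9] 150
```

```bash
python3 -m creep '[-0.1,0,0,-0.8,0, -0.1,0,0,-0.8,0, -0.1,0,0,-0.65,0, -0.1,0,0,0,0, -0.1,0,0,0,0]'; python3 -m creep '[-1,0,0,0,0, -1,0,0,0,0, -1,0,0,0,0, -1,0,0,0,0]';  python3 -m creep '[-1,0,0,-0.007,-1, -1,0,0,-0.007,-1, -1,0,0,-0.007,-1, -1,0,0,-0.007,-1, -1,0,0,-0.007,-1, -1,0,0,-0.007,-1, -1,0,0,-0.007,-1, -1,0,0,-0.007,-1]'
```

```text
clock: 67.95
ee_pos: [560.7, 50.6, 235.0]
eef_rot: [0.232, 0.973, -0.0, -0.0]
contact_force: [-0.1, 0.4, 0.5]
opening: 0.451
clock: 68.35
ee_pos: [561.5, 50.4, 235.7]
eef_rot: [0.232, 0.973, 0.0, 0.001]
contact_force: [0.3, -0.7, 3.8]
opening: 0.151
clock: 69.15
ee_pos: [561.4, 50.4, 234.3]
eef_rot: [0.552, 0.834, 0.0, 0.001]
contact_force: [-0.1, -0.9, 3.6]
opening: 0.151
```

```bash
python3 -m creep '[-1,0,0,-0.007,-1, -1,0,0,-0.007,-1, -1,0,0,-0.007,-1, -1,0,0,-0.007,-1, -1,0,0,-0.007,-1, -1,0,0,-0.007,-1, -1,0,0,-0.007,-1, -1,0,0,-0.007,-1]'; python3 -m creep '[-1,0,0,-0.007,-1, -1,0,0,-0.007,-1, -1,0,0,-0.007,-1, -1,0,0,-0.007,-1, -1,0,0,-0.007,-1, -1,0,0,-0.007,-1, -1,0,0,-0.007,-1, -1,0,0,-0.007,-1]';python3 -m creep '[-1,0,0,-0.007,-1, -1,0,0,-0.007,-1, -1,0,0,-0.007,-1, -1,0,0,-0.007,-1, -1,0,0,-0.007,-0.6, -1,0,0,0,0, -1,0,0,0,0]'; python3 -c "
from h import *
st()"
```

```text
clock: 69.95
ee_pos: [561.3, 50.4, 233.0]
eef_rot: [0.804, 0.595, 0.001, 0.001]
contact_force: [-1.1, -1.1, 5.4]
opening: 0.154
clock: 70.75
ee_pos: [561.3, 50.4, 231.7]
eef_rot: [0.959, 0.284, 0.001, 0.0]
contact_force: [-0.8, -0.9, 6.9]
opening: 0.154
clock: 71.45
ee_pos: [561.3, 50.5, 231.0]
eef_rot: [0.996, 0.089, 0.001, 0.0]
contact_force: [-0.4, -1.1, 7.2]
opening: 0.15
{'clock': 71.45, 'joint_pos': [-0.033, 0.286, 1.562, -0.0, 1.292, 1.361], 'ee_pos': [561.251, 50.461, 230.959], 'eef_rot': [0.996, 0.089, 0.001, 0.0], 'contact_force': [-0.429, -1.072, 7.217], 'ft_torque': [-0.108, 0.295, -0.079], 'opening': 0.15}
```

```bash
python3 -m creep '[-0.1,0,0,0,0, -0.1,0,0,0,0, -0.1,0,0,0,0, -0.1,0,0,0.5,0, -0.1,0,0,1,0, -0.1,0,0,1,0, -0.1,0,0,0.6,0, -0.1,0,0,0,0]'; python3 -m creep '[-0.1,-0.4,1,0,0, -0.1,-0.4,1,0,0, -0.1,-0.4,1,0,0, -0.1,-0.4,1,0,0, -0.1,-0.4,1,0,0, -0.1,-0.4,1,0,0, -0.1,-0.4,1,0,0, -0.1,-0.4,1,0,0]'; python3 -m creep '[-0.1,-0.4,1,0,0, -0.1,-0.4,1,0,0, -0.1,0,0,0,0]'
python3 - <<'E'
from h import *
d=cam('top'); im=d['image'].astype(int)
def axis(img,z,c):
    u,v=proj(d,c)[0]; r=16; g=img[int(v)-r:int(v)+r,int(u)-r:int(u)+r]
    return g
# boom bar axis (light grey) and knob wing over it: ascii dark map
u,v=proj(d,(560.5,49.5,275))[0]; print(u,v)
for y in range(int(v)-12,int(v)+20): print(y,' '.join('%3d'%im[y,x].mean() for x in range(int(u)-14,int(u)+16)))
for n in('top','scene'):
    d=cam(n)
    for o in ('knob_grip','plug','boom_grip','ginger0','valve_lever','bottle_a','jar'):
      for r in robot.cut_out(d,o)[:2]:
        print(n,o,round(r['p'],2),np.round(r['pixel'],1),r['mask'].sum())
E
```

```text
clock: 72.25
ee_pos: [562.5, 50.6, 310.5]
eef_rot: [0.996, 0.089, 0.003, 0.0]
contact_force: [0.1, -1.1, -0.5]
opening: 0.45
clock: 73.05
ee_pos: [479.7, 251.4, 306.4]
eef_rot: [0.996, 0.089, -0.001, 0.0]
contact_force: [-0.2, 0.9, -0.6]
opening: 0.451
clock: 73.35
ee_pos: [458.9, 303.0, 306.4]
eef_rot: [0.996, 0.09, -0.001, -0.001]
contact_force: [-0.7, -0.8, -0.1]
opening: 0.449
234.81019210764245 186.37855604385825
174 136 138 139 138 140 141 142 139 135 132 113  94  79  57  57  57  59  62  57  66  71  98 129 136 137 140 141 138 137 138
175 137 137 138 138 140 143 142 121  96  77  59  63  65  67  68  67  66  68  67  67  65  63  61  62  96 131 142 142 140 139
176 140 140 141 143 140 131 112  75  59  64  66  67  66  69  69  71  69  69  69  68  71  68  68  64  60  79 123 139 141 142
177 139 140 142 142 116  73  58  63  68  68  68  69  67  66  65  65  67  69  69  70  68  70  69  69  66  62  69  99 130 141
178 136 141 141 117  76  61  65  68  67  68  69  67  65  62  65  63  65  69  69  68  69  70  69  67  68  67  65  61  74  98
179 139 136 111  73  62  66  70  68  68  68  68  63  63  7
[... 3124 characters left out ...]
9  69  69  69  67  69  69  68  69  67  66
205 140 114  88  66  66  68  66  67  64  68  69  69  69  68  67  69  67  69  67  69  68  67  68  70  68  70  66  69  66  62
top knob_grip 0.57 [184.1 207.8] 483
top knob_grip 0.44 [187.2 235. ] 88
top plug 0.67 [198.2 238.6] 795
top boom_grip 0.79 [184.3 207.5] 498
top ginger0 0.52 [215.7 270.9] 141
top bottle_a 0.79 [149.9 170.7] 603
top bottle_a 0.6 [165.4 113.8] 653
top jar 0.82 [153.5 284. ] 427
scene knob_grip 0.44 [156.5 258.8] 154
scene plug 0.65 [182.1 255.3] 720
scene plug 0.54 [136.7 332.4] 583
scene valve_lever 0.68 [210.5 226. ] 94
scene bottle_a 0.78 [174.9 324.3] 724
scene bottle_a 0.71 [138.  332.3] 552
scene jar 0.95 [255.3 267.3] 614
```

Run:
```python
from h import *
d=cam('top'); g=d['image'].astype(int).mean(2); R=np.array([[np.cos(-.216),.2143],[-.2143,np.cos(-.216)]])
P=[]
for y in range(50,120,5):
    w=np.r_[[560.5,49.5]+R@[0,y],235]; u,v=proj(d,w)[0]; c=int(round(u)); rows=np.arange(int(v)-9,int(v)+10); k=g[rows,c]>185
    if 4<=k.sum()<=11: P.append(ray(d,(rows[k].mean(),c),235)[:2])
P=np.array(P); L=(P-[560.5,49.5])@R; print(L.round(1).tolist()); b=np.polyfit(L[:,1],L[:,0],1); print('arm angle vs rig y',b, 'post side x at 140',np.polyval(b,140))
ys,xs=np.mgrid[194:199,220:250]
```

```text
[[0.1, 49.6], [0.1, 55.4], [0.1, 61.2], [-0.6, 63.9], [0.8, 70.1], [-0.6, 75.5], [0.1, 78.6], [0.2, 84.4], [0.2, 90.2], [0.2, 96.0], [-0.5, 98.7], [0.9, 104.9], [-0.5, 110.4], [0.9, 116.5]]
arm angle vs rig y [ 0.00581677 -0.37774257] post side x at 140 0.43660557845871767
```

Arm angle is about 0.006 rad, so it is at its stop. Everything checks, so I'm handing in.

```bash
python3 -c "
from cell import robot
print(robot.job_done())"
```

```text
the job is handed in; nothing more can be done
None
```

I carried out every step and handed the job in at about 73 s; no verdict came back. The foot's push-up was worked out, not measured.

- **Drain cock:** the first push passed over the handle, because the shut fingertips sit about 22 mm above the reported tool point. I found that by touching down on the handle, which pressed it with up to 64 N through the fingertips. The second push reached the hard stop, and the top view shows the handle crosswise.
- **Ginger:** four pieces were present. All four show inside the pot in the top view.
- **Stopper:** it met the rim at the predicted height (within 0.3 mm). Its grip was about 1 mm off the pot's axis when I last measured it, before the arm went over.
- **Clamp arm:** I pushed it to its stop. After tightening it measured 0.006 rad off the rig's axis.
- **Wing knob:** I turned it 323° clockwise in two grips, ending about 337° from knob zero.
    - **Foot reading:** I could not feel the foot touch, so I took the amount from the stated range of arm heights. That puts the foot at about 4.1 to 6.4 mm, within the 3.5 to 7.2 mm limit.
    - **Wing angle:** the last reading was about 7° against the 10° intended, which makes little difference.
- **Bottles and jar:** their last image positions were within a few pixels of the first ones.

The networks sometimes disagreed with the picture, for example taking a bottle for the stopper. After handling, one low-confidence "ginger" hit appeared where the cock handle is. I went by the geometry and the pictures in those cases.

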